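# Put the linocut tools away in their holders

## Robot

A 7-joint arm with a two-finger parallel gripper is mounted at the origin on a cart in front of the work surface, level with it; the furniture and walls round the work are solid. World frame = base frame: x ahead of the robot, y to its left, z up, the work surface at z = 0. Lengths are in m, angles in rad, forces in N, time in s.
With the tool pointing down it reaches from about 0.425 to 0.825 m from the base axis. Payload 3.6 kg.
Tool frame: the origin (TCP) lies midway between the tips of the shut fingers; the grasp point (between the pads) lies 19 mm behind it; z points along the fingers, y is the line along which they close (so a half turn about z gives the same grasp; the last joint's range is limited). The gripper opens to 93 mm and grips with 3 to 60 N. Pads are 15 mm wide; open, the fingers measure 128 mm over their backs; the gripper's body (75 mm by 188 mm) begins 65 mm behind the grasp point.
Start: joints at [-1.248, 0.615, -0.013, 1.423, 0.008, 1.103, -0.04], TCP at [0.223, 0.611, 0.219] pointing down, gripper open.
Joint ranges: [-3.12, 3.12], [-0.3, 2.06], [-1.34, 1.32], [0.26, 2.42], [-1.36, 4.5], [0.01, 1.98], [-2.84, 2.84]. Speed limits (rad/s): [2.79, 2.79, 3.14, 3.14, 3.14, 3.14, 3.14].

## Interface

Orientations are given as a 3x3 rotation matrix whose columns are the frame's x, y, z axes.
In Python, from bench import bot gives the robot as it stands.
- The arm moves only by the tool arm_command, never from a script. Its argument "moves" is a list of rows, each a list of 3 entries, a list of its own where there are three numbers: the opening, from 0 (shut) to 1 (fully open), then the shift along the tool's x, y, z each as a share of 20 cm, from -1 to 1, then the turn, a rotation vector about the tool's x, y, z each as a share of 0.08 rad, from -1 to 1. In form: [[fingers, [tx, ty, tz], [wx, wy, wz]], ...]. A call has 1 to 10 rows; each row shifts and turns the commanded pose from where the row before left it, along the tool's axes as they then stand; what a row does not reach is not made up. A row lasts 1/8 s, in which the tool goes at most 62.5 mm and 10.7 degrees, less where a joint would pass 70% of its speed; a pose out of reach is approached as far as the arm can. A call with a number of a shift or a turn outside -1 to 1 is refused whole. A call with a gripper value outside its range is refused whole. The fingers move at their own pace and stop on an object; "newtons" is the grip in N (left out, the last holds). Time passes only in rows, so rows that do not move let the fingers close. It gives the time, the measured TCP pose, the force, the opening and the grip force at its end, in the units of the state.
- bot.get_state(): the state, without advancing time (a new reading comes with each control period).
- bot.snapshot(name): name is "scene" or "top" or "wrist"; returns the picture (400x640x3 uint8, red, green, blue); there is no depth.
- bot.camera_info(name): a dict with "fx", "fy", "cx", "cy" (pixels), "R" (3x3) and "t" (3): a world point X has camera coordinates R X + t. Camera axes: x right, y down, z forward; pixel columns grow to the right and rows downward; lengths in m; the calibration is good to about 2 mm. A picture is of the moment at which its call begins: read the wrist's pose just before it. camera_info takes no time and is no camera call; for the wrist camera it gives the pose at the moment of the call.
- bot.finish_job(): hands the job in; it is judged then, once.
Trained networks look in the newest picture that a camera, given by its name, has taken for a name from the list of things; names that differ only in an ending like _2 or _b are one class to them, and where a whole thing is asked for, a point or a joint stands for the part that bears it (a point fixed in the world has none). Each returns a list of dicts, best first, with "confidence" (0 to 1); they miss things now and then, are a little off and sometimes report something else, mostly with a low value. They report only what shows in the picture. A call takes as long as a camera call.
- bot.spot_in(camera, label): "point" ([x, y, z] in m, in world coordinates, good to about 4 mm: the middle of the surface that is visible of it).
The state is a dict: "t": time; "joints": joint angles; "dq": joint speeds; "joint_efforts": joint torques, N m; "ee_pos": TCP position; "eef_rot": TCP orientation; "ft_force": force on the tool from outside, world axes, zero at the start; "wrist_torque": the same for the moment, N m; "gripper_width": finger opening in m; "grip_force": force on a finger pad.
Only numpy, scipy, OpenCV 4.12 (cv2) and the standard library are available. Lean on these libraries where they do the work, as an engineer would, in place of code of your own. Each camera call takes 0.05 s, during which the arm holds its last target. There are 200 camera calls.

## Task

Put away the linocut tools that lie along the front of the table: lay the ink roller on its rest, handle in the saddle and the frame's side wires on the cross-board between its two ears, so that the roller hangs clear of the table; lay the oil stone flat in the recess of its board; and lay the two gouges in the rack, one in each slot, with their cutting edges towards the tall guard board. Leave the ink jar standing where it is.

Things in the scene. Friction and masses are not known exactly. Their poses are not given: they have to be found in the camera images.
- gouge_a: lino gouge, 141 x 23 x 20 mm, 45 g: fat turned light wooden handle, thin steel blade. Origin: mid-length, on the underside as it lies; y axis along it towards the handle's end. Handle y = -12 to +70 mm (22 wide, 20 high; grip near y = +15), ferrule -18 to -10, blade (4 wide, 7 high) -70 to -14, cutting edge at -70. The two gouges are alike: either slot suits either
- gouge_b: lino gouge, 141 x 23 x 20 mm, 45 g: fat turned brown wooden handle, thin steel blade. Origin: mid-length, on the underside as it lies; y axis along it towards the handle's end. Handle y = -12 to +70 mm (22 wide, 20 high; grip near y = +15), ferrule -18 to -10, blade (4 wide, 7 high) -70 to -14, cutting edge at -70. The two gouges are alike: either slot suits either
- oil_stone: grey oil stone, a plain bar 45 (x) x 125 (y) x 20 (z) mm, 0.32 kg; origin: centre of its underside. It goes in the recess of stone_bed, either end first
- brayer: ink roller, 112 x 167 x 31 mm, 0.21 kg, lying flat. Origin: mid-length, centre line, underside; y axis from handle to roller, x along the roller. Wooden handle y = -83 to 21 (26 wide, z = 1 to 31; grip across near y = -5), balance point y = 26. Wire frame: cross-wire y = 16 to 27; side wires x = +-50 to 56, y = 24 to 65, underside z = 13. Black roller 30 thick, 90 long, axis y = 68, z = 15
- gouge_rack: fixed wooden rack 140 (x) x 158 (y) mm: base 12 thick, two notched strips, guard board (50 high, inner face y = -62) at the -y end. Origin on the table. Two slots along y at x = +-29; slot floors z = 26, teeth 14 higher. Wide notches (38) at y = 65 to 77 take handles, narrow ones (18) at y = -26 to -14 only blades. A gouge lies right with its origin at (+-29, 20, 26), its y along the rack's y
- stone_bed: fixed wooden oil stone board 82 (x) x 162 (y) mm: dark brown board with paler brown cleats round a recess 58 x 138 mm that runs along y; recess floor 14 mm, cleat tops 22 mm above the table, so the stone stands 12 mm proud. Origin: on the table under the recess's centre
- brayer_rest: fixed wooden rest: base 100 (x) x 126 (y) x 12 mm; cross-board 142 long at y = 33 to 43, top z = 54, an ear 13 mm higher at each end (inner faces x = +-64); saddle at y = -77 to -63, floor z = 42, cheeks 12 higher, 42 apart. Origin on the table. A seated brayer has its origin 41 mm above this origin, its y along the rest's y: side wires on the cross-board between the ears, handle in the saddle
- ink_jar: small lidded glass jar of ink, 52 mm across, 62 mm high, standing loose among the holders; origin: centre of its underside. A bystander: leave it

How it is judged:
By the outcome, as a careful person would: the job done as asked, in the order asked, and still so for the second after the job is handed in, with the robot touching nothing.
It also fails if it takes over 102 s, if anything falls off the work surface, if the arm or the gripper's body presses on something with over 40 N, if the wrist force passes 120 N, or if a joint passes its speed limit or range.

## Working session

There is one attempt and no reset: what is moved stays moved. The work goes in short steps, Python scripts to look and compute and a tool call to move; the robot and the scene stay as the last step left them, time stands still between calls to the robot, and variables do not carry over. Pictures are saved under pics/ and viewed, at most 14 in all, crops included, and the job is handed in when it is done.

Besides the shell and the picture viewer there is one more tool, called after "Call:" as name(argument=value, ...) on one line, values as JSON. arm_command: Moves the arm, as the interface text tells. Its arguments: {"type":"object","properties":{"moves":{"type":"array","items":{"type":"array"}},"newtons":{"type":"number"}},"required":["moves"]}

```bash
mkdir -p pics; ls; python3 - <<'E'
from bench import bot
import cv2
for n in ("top","scene"):
    im=bot.snapshot(n); cv2.imwrite(f"pics/{n}0.png",im[:,:,::-1])
    c=bot.camera_info(n); print(n,c)
    for l in ["gouge_a","oil_stone","brayer","gouge_rack","stone_bed","brayer_rest","ink_jar"]:
        print(l,[(d["point"],d["confidence"]) for d in bot.spot_in(n,l)][:3])
s=bot.get_state();print(s)
E
```

```text
pics
top {'fx': 383.3683794345049, 'fy': 383.3683794345049, 'cx': 321.5560538182201, 'cy': 197.47641080138848, 'R': array([[-2.42232586e-02, -9.99706332e-01,  6.95901233e-04],
       [-9.95319429e-01,  2.40518076e-02, -9.35988531e-02],
       [ 9.35546284e-02, -2.95991324e-03, -9.95609748e-01]]), 't': array([0.06601632, 0.52217988, 1.17028831])}
gouge_a [([0.3404, 0.3064, 0.0137], 0.5), ([0.4167, -0.1085, 0.0099], 0.49)]
oil_stone [([0.4432, 0.0969, 0.0216], 0.86)]
brayer [([0.401, -0.2485, 0.024], 0.7), ([0.4439, 0.0935, 0.0194], 0.34)]
gouge_rack [([0.5583, -0.2799, 0.0135], 0.55), ([0.4837, 0.3863, 0.0157], 0.54)]
stone_bed [([0.4856, 0.388, 0.0173], 0.64)]
brayer_rest [([0.6146, 0.0316, 0.0101], 0.85), ([0.415, -0.1077, 0.0129], 0.34)]
ink_jar [([0.6002, 0.2085, 0.0645], 0.57)]
scene {'fx': 429.87164878957947, 'fy': 429.87164878957947, 'cx': 318.3459362057343, 'cy': 201.13120733840196, 'R': array([[-0.55000812, -0.83514628,  0.00466479],
       [-0.41522599,  0.2686035 , -0.86916025],
       [ 0.72462297, -0.47998214, -0.49450854]]), 't': array([0.32393219, 0.20882104, 0.74257607
[... 569 characters left out ...]
144]), 'dq': array([-0.00104151, -0.00098121, -0.00032747, -0.00070113, -0.00090354,
       -0.00057037, -0.00123594]), 'joint_efforts': array([-7.00007113e-04, -4.58775365e+01,  2.08749343e-01, -1.66021657e+01,
       -6.10751146e-02,  1.32172232e-02,  4.29126226e-05]), 'ee_pos': array([0.22270478, 0.61062719, 0.21865075]), 'eef_rot': array([[-9.39459371e-01,  3.42660306e-01, -7.38207648e-05],
       [ 3.42660308e-01,  9.39459373e-01, -5.09407357e-06],
       [ 6.76060726e-05, -3.00811211e-05, -9.99999997e-01]]), 'ft_force': array([-0.1958538 , -0.35938629, -0.07974319]), 'wrist_torque': array([-0.01869792,  0.00944717,  0.01376091]), 'grip_force': 0.0, 'gripper_width': 0.09354852125363436}
```

```bash
python3 - <<'E'
import cv2
im=cv2.imread("pics/top0.png")
c=im[120:400,150:450]; print(c.shape)
cv2.imwrite("pics/top0c.png",cv2.resize(im[110:400,130:510],(786,600),interpolation=cv2.INTER_CUBIC))
E
```

```text
(280, 300, 3)
```

View pics/top0.png

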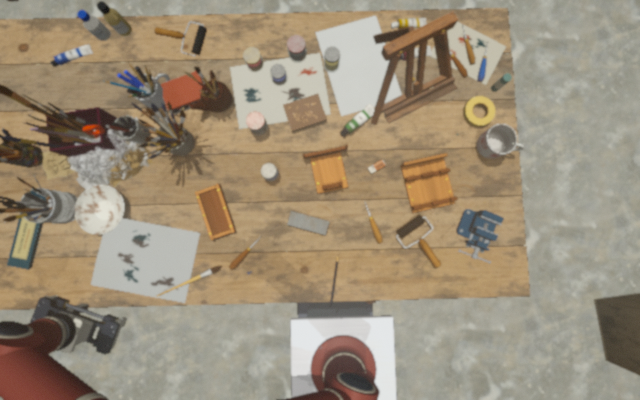

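View pics/scene0.png

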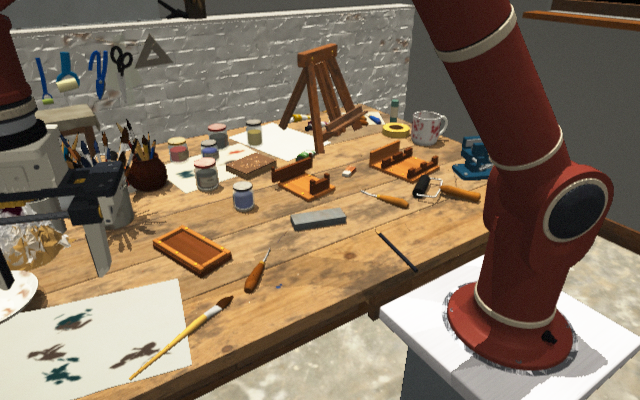

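The top view shows the jar at (269,172), stone bed (216,211), stone (308,223), brayer rest (328,170), rack (428,183), gouges (374,224) and (243,253), and the brayer (418,240). I'll zoom in.

View pics/top0c.png

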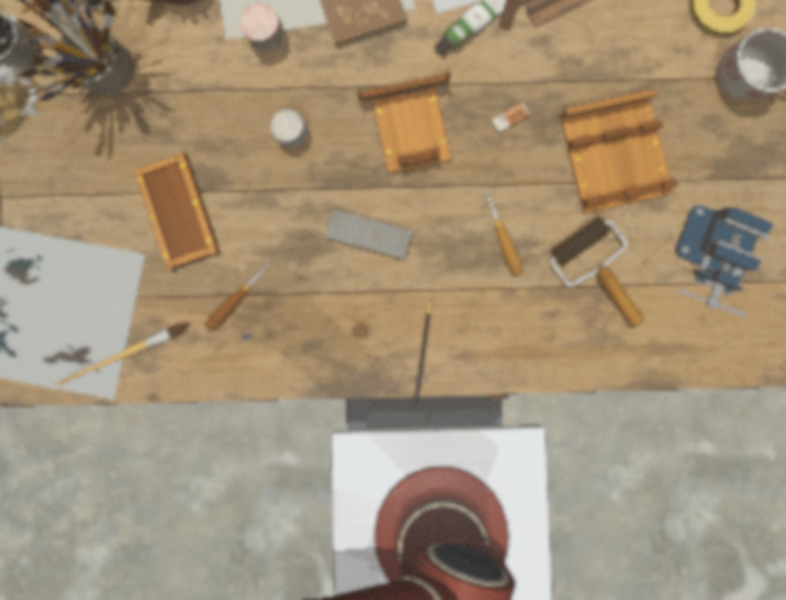

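```bash
cat > h.py <<'E'
import numpy as np, cv2
from scipy.optimize import least_squares
from bench import bot
Rz=lambda a:np.array([[np.cos(a),-np.sin(a),0],[np.sin(a),np.cos(a),0],[0,0,1]])
def proj(c,X):
    p=np.atleast_2d(X)@c["R"].T+c["t"]; return np.c_[c["fx"]*p[:,0]/p[:,2]+c["cx"],c["fy"]*p[:,1]/p[:,2]+c["cy"]]
def ground(c,u,v,z):
    d=c["R"].T@np.array([(u-c["cx"])/c["fx"],(v-c["cy"])/c["fy"],1]); o=-c["R"].T@c["t"]
    return o+d*(z-o[2])/d[2]
def fit(c,M,px,g):  # M model pts mm, px pixels, g = x,y,yaw guess -> pose, px rms
    M=np.array(M)/1e3; px=np.array(px,float)
    f=lambda q:(proj(c,M@Rz(q[2]).T+[q[0],q[1],0])-px).ravel()
    r=least_squares(f,g,loss="soft_l1"); return r.x,np.sqrt(np.mean(r.fun**2))
def goto(x,y,z,yaw):  # yaw of tool y axis; tool down. prints needed shift (tool axes, shares of .2) & turn about tool z (shares of .08)
    s=bot.get_state(); R=s["eef_rot"]; d=R.T@(np.array([x,y,z])-s["ee_pos"])
    cur=np.arctan2(R[1,1],R[0,1]); w=-(yaw-cur); w=(w+np.pi/2)%np.pi-np.pi/2
    tilt=np.cross(R[:,2],[0,0,-1]);
    print("shift shares",np.round(d/.2,3),"turn z",round(w/.08,2),"tilt",np.round(R.T@tilt/.08,2),"pos",s["ee_pos"].round(4),"yaw",round(cur,3),"t",round(s["t"],1))
def snap(n,f):
    c=bot.camera_info(n); im=bot.snapshot(n); cv2.imwrite("pics/"+f+".png",im[:,:,::-1]); np.save("pics/"+f+".npy",c,allow_pickle=True); return im,c
E
python3 - <<'E'
from h import *
c=bot.camera_info("top"); F=lambda P:[(130+x/2.0684,110+y/2.069) for x,y in P]
def pr(n,r): print(n,r[0].round(4),"rms",r[1].round(2))
pr("rest",fit(c,[(-71,38,67),(71,38,67),(0,-70,54)],F([(360,95),(449,77),(419,157)]),(.6,.03,-1.5)))
pr("bed",fit(c,[(-41,81,22),(41,81,22),(41,-81,22),(-41,-81,22)],F([(137,170),(185,154),(216,253),(172,269)]),(.49,.39,-1.5)))
pr("rack",fit(c,[(70,-65,50),(-70,-65,50),(-70,77,40),(70,77,40)],F([(563,110),(655,92),(674,182),(586,210)]),(.55,-.28,1.5)))
pr("stone",fit(c,[(-22,62,20),(22,62,20),(22,-62,20),(-22,-62,20)],F([(327,230),(335,210),(412,236),(403,258)]),(.44,.1,.3)))
pr("gA",fit(c,[(0,-70,4),(0,70,10)],F([(488,196),(519,274)]),(.44,-.1,1.5)))
pr("gB",fit(c,[(0,-70,4),(0,70,10)],F([(269,263),(209,327)]),(.34,.3,2)))
pr("bray",fit(c,[(0,-83,16),(-45,68,30),(45,68,30)],F([(636,323),(555,257),(604,222)]),(.4,-.25,-.5)))
for u,v,n in [(269,172,'jar')]: print(n,ground(c,u,v,.062))
goto(.48,-.12,.35,0)
E
```

```text
rest [ 0.6229  0.0313 -1.3937] rms 0.84
bed [ 0.4861  0.383  -1.2478] rms 1.22
rack [ 0.5689 -0.2787  1.7731] rms 1.06
stone [ 0.4462  0.096  -0.3745] rms 1.21
gA [ 0.44   -0.1075  1.8872] rms 1.55
gB [0.3589 0.2942 0.8073] rms 1.22
bray [ 0.3723 -0.2544 -0.9927] rms 0.13
jar [0.60163866 0.21115121 0.062     ]
shift shares [-2.46  -2.991 -0.657] turn z 15.26 tilt [-0. -0.  0.] pos [0.2227 0.6106 0.2187] yaw 1.221 t 0.8
```

Call:
arm_command(moves=[[1, [-0.21, -0.163, -0.05], [0, 0, 1]], [1, [-0.22, -0.145, -0.05], [0, 0, 1]], [1, [-0.23, -0.125, -0.05], [0, 0, 1]], [1, [-0.24, -0.105, -0.05], [0, 0, 1]], [1, [-0.25, -0.085, -0.05], [0, 0, 1]], [1, [-0.255, -0.065, -0.05], [0, 0, 1]], [1, [-0.26, -0.04, -0.05], [0, 0, 1]], [1, [-0.26, -0.02, -0.05], [0, 0, 1]]])

```text
t: 1.8
ee_pos: [0.451, 0.2551, 0.2993]
eef_rot: [[-0.547, 0.837, 0.001], [0.837, 0.547, 0.001], [0.0, 0.001, -1.0]]
ft_force: [0.5, -0.4, 0.4]
gripper_width: 0.0932
grip_force: 0.0
```

Call:
arm_command(moves=[[1, [-0.27, -0.07, 0], [0, 0, 1]], [1, [-0.27, -0.05, 0], [0, 0, 1]], [1, [-0.27, -0.03, 0], [0, 0, 1]], [1, [-0.27, -0.01, 0], [0, 0, 1]], [1, [-0.27, 0.02, 0], [0, 0, 1]], [1, [-0.27, 0.05, 0], [0, 0, 1]], [1, [-0.27, 0.07, 0], [0, 0, 1]], [1, [-0.26, 0.09, 0], [0, 0, 1]], [1, [0, 0, 0], [0, 0, 1]], [1, [0, 0, 0], [0, 0, 1]]])

```text
t: 3.05
ee_pos: [0.5939, -0.1591, 0.2983]
eef_rot: [[0.221, 0.975, -0.0], [0.975, -0.221, 0.0], [-0.0, -0.0, -1.0]]
ft_force: [-0.4, 0.7, 0.3]
gripper_width: 0.0927
grip_force: 0.0
```

```bash
python3 - <<'E'
from h import *
im,c=snap("wrist","w1")
goto(.42,-.2,.3,-.993)
s=bot.get_state(); print("cam pos",-c["R"].T@c["t"], c["R"].round(2))
for l in ["gouge_a","brayer","gouge_rack"]:
    print(l,[(d["point"],d["confidence"]) for d in bot.spot_in("wrist",l)][:2])
E
```

```text
shift shares [-0.396 -0.802 -0.008] turn z 9.61 tilt [-0. -0.  0.] pos [ 0.594  -0.1584  0.2984] yaw -0.224 t 3.1
cam pos [ 0.60980061 -0.09344823  0.46471807] [[ 0.97 -0.22  0.  ]
 [-0.22 -0.95  0.24]
 [-0.05 -0.24 -0.97]]
gouge_a [([0.4212, -0.1136, 0.0152], 0.89)]
brayer [([0.422, -0.2005, 0.0214], 0.77)]
gouge_rack [([0.5662, -0.2676, 0.0131], 0.71)]
```

View pics/w1.png

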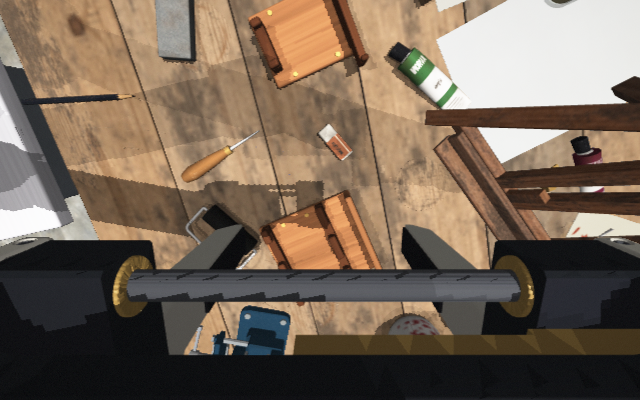

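Wrist view: gouge A runs from (255,131) to (185,178), the rack is partly hidden at the bottom, and the rest is cut off at the top. I'll shift for two better views.

Call:
arm_command(moves=[[1, [0.2, -0.08, 0], [0, 0, 0]], [1, [0.2, -0.08, 0], [0, 0, 0]], [1, [0.2, -0.08, 0], [0, 0, 0]], [1, [0, 0, 0], [0, 0, 0]]])

```text
t: 3.75
ee_pos: [0.573, -0.025, 0.2985]
eef_rot: [[0.208, 0.978, -0.0], [0.978, -0.208, 0.003], [0.003, -0.001, -1.0]]
ft_force: [0.6, -0.0, -0.4]
gripper_width: 0.0927
grip_force: 0.0
```

```bash
python3 - <<'E'
from h import *
im,c=snap("wrist","w2")
goto(.42,-.36,.3,-.224)
E
```

```text
shift shares [-1.783 -0.396 -0.007] turn z 0.13 tilt [-0.   -0.01  0.  ] pos [ 0.5731 -0.0284  0.2988] yaw -0.214 t 3.8
```

View pics/w2.png

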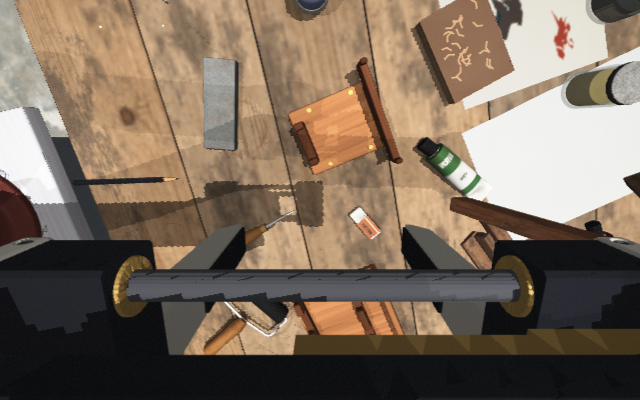

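Rest: base front corners (288,123) and (319,174), ear ends (363,60) and (398,161). Stone: corners (205,58), (236,58), (236,148), (204,149). On to the brayer and rack.

Call:
arm_command(moves=[[1, [-0.29, -0.065, 0], [0, 0, 0]], [1, [-0.3, -0.065, 0], [0, 0, 0]], [1, [-0.3, -0.065, 0], [0, 0, 0]], [1, [-0.3, -0.065, 0], [0, 0, 0]], [1, [-0.3, -0.065, 0], [0, 0, 0]], [1, [-0.29, -0.065, 0], [0, 0, 0]], [1, [0, 0, 0], [0, 0, 0]]])

```text
t: 4.68
ee_pos: [0.4137, -0.3685, 0.2995]
eef_rot: [[0.231, 0.973, -0.002], [0.973, -0.231, -0.005], [-0.006, -0.001, -1.0]]
ft_force: [-0.1, -0.6, -0.4]
gripper_width: 0.0929
grip_force: 0.0
```

```bash
python3 - <<'E'
from h import *
im,c=snap("wrist","w3")
goto(.37,-.256,.2,-.993)
c=np.load("pics/w2.npy",allow_pickle=True).item()
def pr(n,r): print(n,r[0].round(4),"rms",r[1].round(2))
pr("rest",fit(c,[(-50,-77,12),(50,-77,12),(-71,38,67),(71,38,67)],[(288,123),(319,174),(364,60),(398,162)],(.6,.03,-1.4)))
pr("stone",fit(c,[(-22.5,62.5,20),(22.5,62.5,20),(22.5,-62.5,20),(-22.5,-62.5,20)],[(205,58),(236,58),(236,148),(204,149)],(.44,.1,-.37)))
E
```

```text
shift shares [ 0.48  -0.349  0.494] turn z 9.57 tilt [-0.    0.03  0.  ] pos [ 0.4165 -0.365   0.2991] yaw -0.227 t 4.7
rest [ 0.6274  0.0287 -1.3382] rms 3.33
stone [ 0.45    0.0966 -0.2854] rms 1.31
```

View pics/w3.png

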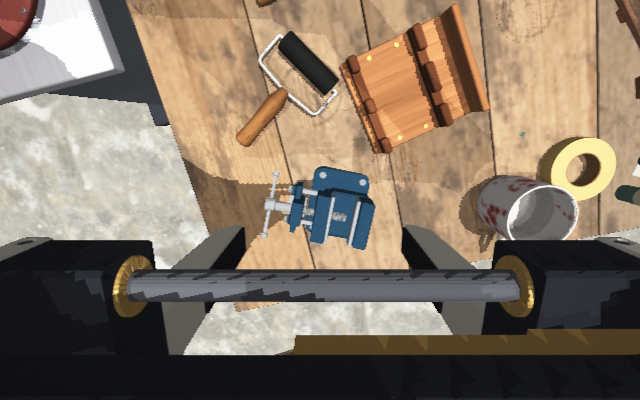

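Brayer: handle end (240,142), roller ends (286,36)/(334,92), frame corners (262,58)/(317,113). Rack strips: (345,60)–(384,152) and (408,27)–(453,122). Guard: (453,6)–(487,108).

```bash
python3 - <<'E'
from h import *
def pr(n,r): print(n,r[0].round(4),"rms",r[1].round(2))
c=np.load("pics/w3.npy",allow_pickle=True).item()
pr("bray",fit(c,[(0,-83,16),(-45,68,20),(45,68,20),(-53,22,16),(53,22,16)],[(240,142),(285,38),(332,92),(262,58),(317,113)],(.37,-.25,-1)))
pr("rack",fit(c,[(70,71,40),(-70,71,40),(70,-20,40),(-70,-20,40),(70,-65,50),(-70,-65,50)],[(345,60),(384,152),(408,27),(453,122),(453,6),(487,108)],(.57,-.28,1.7)))
# segment stone in top and w2
for n in ("top0","w2"):
    im=cv2.imread(f"pics/{n}.png"); c=bot.camera_info("top") if n=="top0" else np.load("pics/w2.npy",allow_pickle=True).item()
    h=cv2.cvtColor(im,cv2.COLOR_BGR2HSV); m=((h[:,:,1]<45)&(h[:,:,2]>60)&(h[:,:,2]<190)).astype(np.uint8)
    g=proj(c,[.446,.096,.02])[0]
    k,l,st,ce=cv2.connectedComponentsWithStats(m); i=l[int(g[1]),int(g[0])]; 
    r=cv2.minAreaRect(np.argwhere(l==i)[:,::-1].astype(np.float32)); b=cv2.boxPoints(r)
    W=np.array([ground(c,u,v,.02) for u,v in b]); print(n,r,W.mean(0).round(4)); 
    for e in (W[1]-W[0],W[2]-W[1]): print(np.linalg.norm(e).round(4),np.arctan2(e[1],e[0]).round(3))
E
```

```text
bray [ 0.3744 -0.2581 -1.0088] rms 2.19
rack [ 0.5656 -0.2842  1.8189] rms 3.36
top0 ((307.9190673828125, 222.67845153808594), (39.48680114746094, 14.235860824584961), 14.931418418884277) [0.4465 0.0977 0.02  ]
0.0442 -0.277
0.1231 -1.855
w2 ((219.0, 103.0), (92.0, 32.0), 90.0) [0.4484 0.0974 0.02  ]
0.0441 -0.21
0.1258 -1.852
```

```bash
python3 - <<'E'
from h import *
t=bot.camera_info("top"); c=np.load("pics/w3.npy",allow_pickle=True).item()
for a,b in (((361,183),(700,211)),((322,175),(688,243))):
    u=(130+b[0]/2.0684,110+b[1]/2.069)
    for z in (.0,.03,.06,.09): print(z,ground(c,*a,z)[:2].round(3),ground(t,*u,z)[:2].round(3))
goto(.3705,-.2586,.15,-1.0)
E
```

```text
0.0 [ 0.467 -0.409] [ 0.469 -0.411]
0.03 [ 0.465 -0.402] [ 0.467 -0.399]
0.06 [ 0.463 -0.395] [ 0.466 -0.388]
0.09 [ 0.46  -0.388] [ 0.464 -0.376]
0.0 [ 0.41  -0.382] [ 0.42 -0.39]
0.03 [ 0.411 -0.377] [ 0.42  -0.379]
0.06 [ 0.413 -0.372] [ 0.42  -0.368]
0.09 [ 0.414 -0.367] [ 0.42  -0.357]
shift shares [ 0.468 -0.344  0.744] turn z 9.66 tilt [-0.    0.03  0.  ] pos [ 0.4165 -0.365   0.2991] yaw -0.227 t 4.7
```

Call:
arm_command(moves=[[1, [0.234, -0.172, 0], [0, 0, 0]], [1, [0.234, -0.172, 0], [0, 0, 0]], [1, [0, 0, 0.09], [0, 0, 1]], [1, [0, 0, 0.09], [0, 0, 1]], [1, [0, 0, 0.09], [0, 0, 1]], [1, [0, 0, 0.09], [0, 0, 1]], [1, [0, 0, 0.09], [0, 0, 1]], [1, [0, 0, 0.09], [0, 0, 1]], [1, [0, 0, 0.09], [0, 0, 1]], [1, [0, 0, 0.1], [0, 0, 1]]])

```text
t: 5.98
ee_pos: [0.3737, -0.254, 0.1523]
eef_rot: [[0.757, 0.653, 0.001], [0.653, -0.757, -0.0], [0.001, 0.001, -1.0]]
ft_force: [-0.9, 0.1, -0.2]
gripper_width: 0.0929
grip_force: 0.0
```

Call:
arm_command(moves=[[1, [0, 0, 0], [0, 0, 1]], [1, [0, 0, 0], [0, 0, 0.66]], [1, [0, 0, 0], [0, 0, 0]], [1, [0, 0, 0], [0, 0, 0]]])

```text
t: 6.48
ee_pos: [0.3732, -0.2544, 0.1528]
eef_rot: [[0.836, 0.549, 0.0], [0.549, -0.836, 0.0], [0.0, 0.0, -1.0]]
ft_force: [0.1, 0.7, 0.5]
gripper_width: 0.0929
grip_force: 0.0
```

```bash
python3 - <<'E'
from h import *
im,c=snap("wrist","w4")
goto(.3705,-.2586,.006,-1.0)
print(bot.get_state()["joints"].round(2))
for p in [(0,-83,16),(0,21,16),(-45,68,20),(45,68,20)]: print(proj(c,Rz(-1.0)@(np.array(p)/1e3)+[.373,-.257,0]).round())
E
```

```text
shift shares [-0.022  0.01   0.734] turn z 0.12 tilt [ 0. -0.  0.] pos [ 0.3731 -0.2545  0.1528] yaw -0.99 t 6.5
[ 0.07  0.48  0.69  2.07 -0.45  0.74  0.05]
[[324. 265.]]
[[325. 172.]]
[[279. 125.]]
[[371. 125.]]
```

View pics/w4.png

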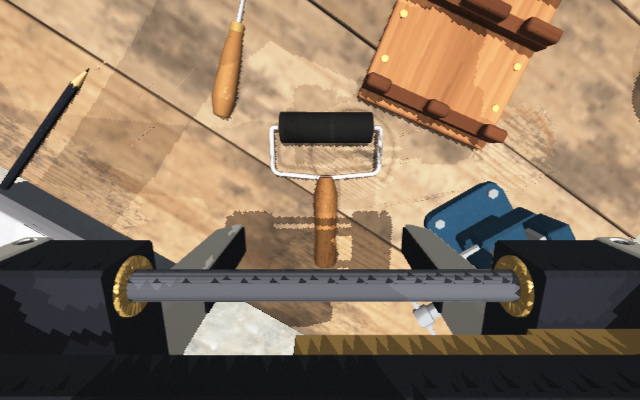

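Handle centred at column 325, roller at 280–371, matching the projection within 3 px. Descend and grip.

Call:
arm_command(moves=[[1, [-0.02, 0.01, 0.24], [0, 0, 0.12]], [1, [0, 0, 0.25], [0, 0, 0]], [1, [0, 0, 0.15], [0, 0, 0]], [1, [0, 0, 0.094], [0, 0, 0]], [1, [0, 0, 0], [0, 0, 0]], [0, [0, 0, 0], [0, 0, 0]], [0, [0, 0, 0], [0, 0, 0]], [0, [0, 0, 0], [0, 0, 0]], [0, [0, 0, 0], [0, 0, 0]], [0, [0, 0, 0], [0, 0, 0]]], newtons=40)

```text
t: 7.78
ee_pos: [0.3706, -0.2586, 0.006]
eef_rot: [[0.842, 0.539, 0.0], [0.539, -0.842, -0.0], [0.0, 0.0, -1.0]]
ft_force: [-1.1, -0.1, -0.8]
gripper_width: 0.0476
grip_force: 0.0
```

```bash
python3 - <<'E'
from h import *
goto(.50,.0,.15,-1.37)
s=bot.get_state(); print(s["gripper_width"],s["grip_force"],s["ft_force"])
E
```

```text
shift shares [ 1.242 -0.74  -0.72 ] turn z 4.61 tilt [ 0. -0.  0.] pos [ 0.3706 -0.2586  0.006 ] yaw -1.001 t 7.8
0.047606897954018054 0.0 [-1.07981993 -0.14134099 -0.80836518]
```

Call:
arm_command(moves=[[0, [0, 0, 0], [0, 0, 0]], [0, [0, 0, 0], [0, 0, 0]], [0, [0, 0, 0], [0, 0, 0]], [0, [0, 0, 0], [0, 0, 0]], [0, [0, 0, 0], [0, 0, 0]], [0, [0, 0, 0], [0, 0, 0]], [0, [0, 0, -0.05], [0, 0, 0]], [0, [0, 0, -0.15], [0, 0, 0]], [0, [0, 0, -0.2], [0, 0, 0]], [0, [0, 0, -0.2], [0, 0, 0]]])

```text
t: 9.02
ee_pos: [0.37, -0.2581, 0.1273]
eef_rot: [[0.842, 0.539, -0.001], [0.539, -0.842, 0.001], [-0.001, -0.001, -1.0]]
ft_force: [0.3, -0.2, -2.0]
gripper_width: 0.023
grip_force: 40.0
```

Call:
arm_command(moves=[[0, [0.24, -0.15, -0.09], [0, 0, 0]], [0, [0.24, -0.15, -0.09], [0, 0, 0]], [0, [0.24, -0.15, -0.09], [0, 0, 0]], [0, [0.24, -0.15, -0.09], [0, 0, 0]], [0, [0, 0, 0], [0, 0, 1]], [0, [0, 0, 0], [0, 0, 1]], [0, [0, 0, 0], [0, 0, 1]], [0, [0, 0, 0], [0, 0, 1]], [0, [0, 0, 0], [0, 0, 0.6]], [0, [0, 0, 0], [0, 0, 0]]])

```text
t: 10.28
ee_pos: [0.4668, -0.0538, 0.1979]
eef_rot: [[0.98, 0.201, -0.001], [0.201, -0.98, 0.0], [-0.001, -0.001, -1.0]]
ft_force: [0.4, 0.7, -2.4]
gripper_width: 0.0232
grip_force: 40.0
```

Call:
arm_command(moves=[[0, [0, 0, 0], [0, 0, 0]], [0, [0, 0, 0], [0, 0, 0]]])

```text
t: 10.52
ee_pos: [0.4674, -0.054, 0.1979]
eef_rot: [[0.98, 0.2, -0.0], [0.2, -0.98, 0.0], [-0.0, -0.0, -1.0]]
ft_force: [0.6, -0.6, -2.7]
gripper_width: 0.0231
grip_force: 40.0
```

```bash
python3 - <<'E'
from h import *
im,c=snap("wrist","w5")
goto(.625,.03,.15,-1.37)
E
```

```text
shift shares [ 0.856 -0.254  0.24 ] turn z 0.01 tilt [-0.  0.  0.] pos [ 0.4674 -0.054   0.1979] yaw -1.369 t 10.6
```

View pics/w5.png

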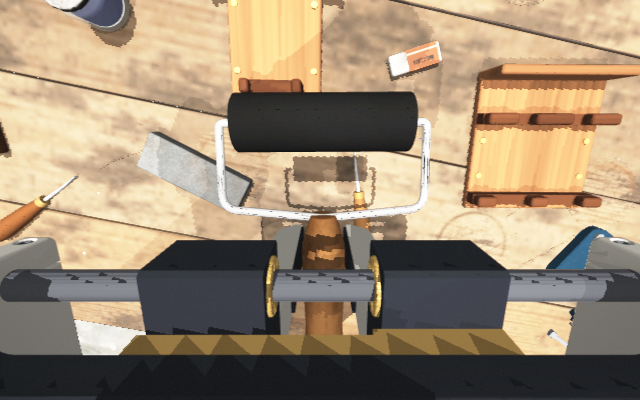

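Brayer is held straight: roller at columns 229–416. The rest's base edges run at columns ~229 and ~322, saddle top at (240–300, 85). Rack front strip (469–605, ~200), rear strip (479–622, ~118).

```bash
python3 - <<'E'
from h import *
c=np.load("pics/w5.npy",allow_pickle=True).item()
im=cv2.imread("pics/w5.png"); g=cv2.GaussianBlur(im,(3,3),0).astype(float)
# base edges: strongest gradient per row near guesses
e=np.abs(np.roll(g,-2,1)-np.roll(g,2,1)).sum(2)
for u0 in (229,322):
    P=[]
    for v in range(4,74):
        w=e[v,u0-9:u0+10]; P.append(ground(c,u0-9+w.argmax(),v,.012)[:2])
    P=np.array(P); vx,vy,x0,y0=cv2.fitLine(P.astype(np.float32),cv2.DIST_HUBER,0,.001,.001).ravel()
    print("edge",u0,"dir",np.arctan2(vy,vx)%np.pi,(x0,y0))
t=bot.camera_info("top")
for n,cc,a,b in (("w5",c,(240,84),(300,84)),):
    print(ground(cc,*a,.054),ground(cc,*b,.054))
def pr(n,r): print(n,r[0].round(4),"rms",r[1].round(2))
pr("rack",fit(c,[(70,77,40),(-70,77,40),(70,-20,40),(-70,-20,40)],[(469,202),(605,202),(479,118),(622,118)],(.57,-.28,1.77)))
cv2.imwrite("pics/w5c.png",cv2.resize(im[0:215,215:640],(800,405),interpolation=cv2.INTER_CUBIC))
E
```

```text
edge 229 dir 0.19451126 (np.float32(0.5992764), np.float32(0.07552714))
edge 322 dir 0.1743047 (np.float32(0.62166834), np.float32(-0.017973965))
[0.55446892 0.0468524  0.054     ] [ 0.56619202 -0.01074269  0.054     ]
rack [ 0.5701 -0.2773  1.798 ] rms 4.26
```

View pics/w5c.png

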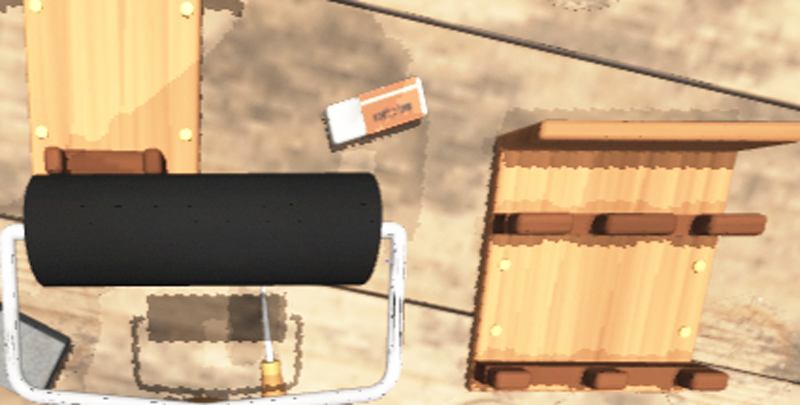

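```bash
python3 - <<'E'
from h import *
c=np.load("pics/w5.npy",allow_pickle=True).item()
s=bot.get_state(); p=s["ee_pos"]; yaw=-1.369
def pr(n,r): print(n,r[0].round(4),"rms",r[1].round(2))
z=(p[2]-.006)*1e3
M=[(-45,68,z+15),(45,68,z+15),(-53,20,z+16),(53,20,z+16)]
q,r=fit(c,M,[(230,122),(416,121),(224,208),(424,206)],(p[0],p[1],yaw)); print(q,r)
d=Rz(q[2]).T@(p-np.array([q[0],q[1],0])); print("tcp in brayer frame",d[:2])
R=(.6248,.0293,-1.391)
for m in [(-50,-77,12),(50,-77,12),(-50,0,12),(50,0,12),(-29,-63,54),(29,-63,54)]: print(m,proj(c,Rz(R[2])@(np.array(m)/1e3)+[R[0],R[1],0]).round())
goto(R[0],R[1],.13,R[2])
E
```

```text
[ 0.46976059 -0.05396382 -1.36229485] 3.4238658052005224
tcp in brayer frame [-0.00044392 -0.00229195]
(-50, -77, 12) [[233.  99.]]
(50, -77, 12) [[321. 101.]]
(-50, 0, 12) [[229.  23.]]
(50, 0, 12) [[323.  25.]]
(-29, -63, 54) [[241.  81.]]
(29, -63, 54) [[300.  82.]]
shift shares [ 0.854 -0.25   0.34 ] turn z 0.27 tilt [-0.  0.  0.] pos [ 0.4674 -0.054   0.1979] yaw -1.369 t 10.6
```

Call:
arm_command(moves=[[0, [0.21, -0.062, 0], [0, 0, 0]], [0, [0.21, -0.062, 0], [0, 0, 0]], [0, [0.21, -0.063, 0], [0, 0, 0]], [0, [0.216, -0.063, 0], [0, 0, 0.27]], [0, [0, 0, 0.2], [0, 0, 0]], [0, [0, 0, 0.2], [0, 0, 0]], [0, [0, 0, 0.15], [0, 0, 0]], [0, [0, 0, 0.08], [0, 0, 0]], [0, [0, 0, 0.04], [0, 0, 0]], [0, [0, 0, 0], [0, 0, 0]]])

```text
t: 11.82
ee_pos: [0.6237, 0.0287, 0.0642]
eef_rot: [[0.984, 0.179, 0.001], [0.179, -0.984, -0.0], [0.0, 0.0, -1.0]]
ft_force: [1.2, -0.8, -2.9]
gripper_width: 0.0229
grip_force: 40.0
```

```bash
python3 - <<'E'
from h import *
im,c=snap("wrist","w6"); snap("top","t6")
goto(.6248,.0293,.047,-1.391); print(bot.get_state()["ft_force"])
E
```

```text
shift shares [ 0.003 -0.003  0.09 ] turn z 0.0 tilt [ 0.01 -0.03  0.  ] pos [0.6242 0.0286 0.065 ] yaw -1.391 t 11.9
[-0.42178107  0.50827548 -1.58714473]
```

View pics/w6.png

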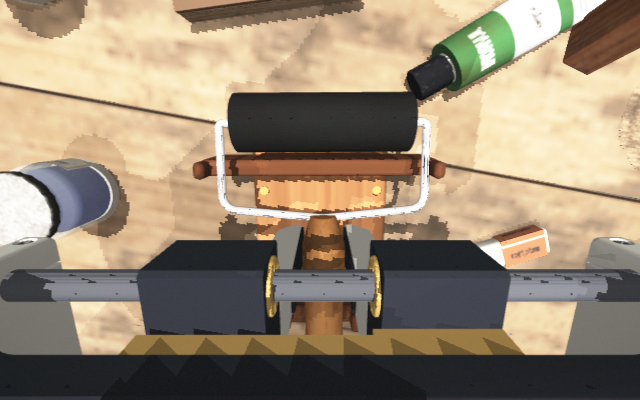

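Wires at columns 220/428 lie between the ears (inner faces ~212/430); nudge ~2 mm left, then lower and release.

Call:
arm_command(moves=[[0, [0.003, -0.012, 0.03], [0, 0, 0]], [0, [0, 0, 0.03], [0, 0, 0]], [0, [0, 0, 0.022], [0, 0, 0]], [0, [0, 0, 0.008], [0, 0, 0]], [0, [0, 0, 0], [0, 0, 0]]])

```text
t: 12.55
ee_pos: [0.6234, 0.0314, 0.0462]
eef_rot: [[0.984, 0.179, -0.0], [0.179, -0.984, 0.001], [-0.0, -0.001, -1.0]]
ft_force: [-1.8, 0.9, 2.9]
gripper_width: 0.0232
grip_force: 40.0
```

Call:
arm_command(moves=[[0.55, [0, 0, 0], [0, 0, 0]], [0.55, [0, 0, 0], [0, 0, 0]], [0.55, [0, 0, 0], [0, 0, 0]], [0.55, [0, 0, 0], [0, 0, 0]], [0.55, [0, 0, -0.03], [0, 0, 0]], [0.55, [0, 0, -0.1], [0, 0, 0]], [0.55, [0, 0, -0.25], [0, 0, 0]], [0.55, [0, 0, -0.25], [0, 0, 0]], [0.8, [0, 0, 0], [0, 0, 0]], [1, [0, 0, 0], [0, 0, 0]]])

```text
t: 13.8
ee_pos: [0.6232, 0.0316, 0.1723]
eef_rot: [[0.984, 0.179, 0.0], [0.179, -0.984, 0.001], [0.0, -0.001, -1.0]]
ft_force: [0.2, 0.5, -0.7]
gripper_width: 0.0665
grip_force: 0.0
```

```bash
python3 - <<'E'
from h import *
im,c=snap("wrist","w7")
print("stone:"); 
goto(.4475,.0975,.17,-.281)
q=(.6248,.0293,-1.391)
for p in [(-45,68,61),(45,68,61),(0,-83,57),(-53,20,57),(53,20,57)]: print(proj(c,Rz(q[2])@(np.array(p)/1e3)+[q[0],q[1],0]).round())
E
```

```text
stone:
shift shares [-0.803 -0.48   0.008] turn z -13.87 tilt [-0.01  0.02  0.  ] pos [0.6227 0.0318 0.1713] yaw -1.391 t 13.8
[[276. 122.]]
[[376. 122.]]
[[326. 272.]]
[[270. 174.]]
[[381. 174.]]
```

View pics/w7.png

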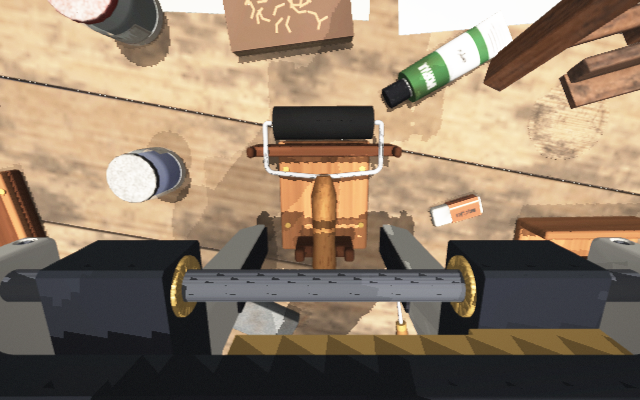

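Brayer is seated: roller (273–373, 122) beyond the board, handle between the cheeks. Next, the stone.

Call:
arm_command(moves=[[1, [-0.23, -0.046, -0.1], [0, 0, 0]], [1, [-0.23, -0.046, -0.1], [0, 0, 0]], [1, [-0.23, -0.046, -0.1], [0, 0, 0]], [1, [-0.23, -0.046, -0.1], [0, 0, 0]], [1, [0, 0, 0], [0, 0, -1]], [1, [0, 0, 0], [0, 0, -1]], [1, [0, 0, 0], [0, 0, -1]], [1, [0, 0, 0], [0, 0, -1]], [1, [0, 0, 0], [0, 0, -1]], [1, [0, 0, 0], [0, 0, -1]]])

```text
t: 15.1
ee_pos: [0.4349, 0.0347, 0.2508]
eef_rot: [[0.788, 0.615, -0.003], [0.615, -0.788, -0.001], [-0.003, -0.001, -1.0]]
ft_force: [0.5, -0.2, -0.1]
gripper_width: 0.0929
grip_force: 0.0
```

Call:
arm_command(moves=[[1, [0, 0, 0], [0, 0, -1]], [1, [0, 0, 0], [0, 0, -1]], [1, [0, 0, 0], [0, 0, -1]], [1, [0, 0, 0], [0, 0, -1]], [1, [0, 0, 0], [0, 0, -1]], [1, [0, 0, 0], [0, 0, -1]], [1, [0, 0, 0], [0, 0, -1]], [1, [0, 0, 0], [0, 0, -0.87]], [1, [0, 0, 0], [0, 0, 0]], [1, [0, 0, 0], [0, 0, 0]]])

```text
t: 16.35
ee_pos: [0.4355, 0.0346, 0.2513]
eef_rot: [[0.279, 0.96, -0.001], [0.96, -0.279, -0.0], [-0.001, -0.001, -1.0]]
ft_force: [1.1, -0.2, -0.6]
gripper_width: 0.0929
grip_force: 0.0
```

```bash
cat >> h.py <<'E'
def stone(f,c,zt,g):
    im=cv2.imread(f"pics/{f}.png"); h=cv2.cvtColor(im,cv2.COLOR_BGR2HSV); m=((h[:,:,1]<45)&(h[:,:,2]>60)&(h[:,:,2]<200)).astype(np.uint8)
    k,l,st,ce=cv2.connectedComponentsWithStats(m,connectivity=4); u=proj(c,g)[0].astype(int); i=l[u[1],u[0]]
    r=cv2.minAreaRect(np.argwhere(l==i)[:,::-1].astype(np.float32)); W=np.array([ground(c,*b,zt) for b in cv2.boxPoints(r)])
    print(f,"box",np.round(cv2.boxPoints(r)).tolist(),"ctr",W.mean(0).round(4),[(np.linalg.norm(e).round(4),np.arctan2(e[1],e[0]).round(3)) for e in (W[1]-W[0],W[2]-W[1])])
E
python3 - <<'E'
from h import *
im,c=snap("wrist","w8"); stone("w8",c,.02,[.4475,.0975,.02])
goto(.4475,.0975,.15,-.281)
print([(d["point"],d["confidence"]) for d in bot.spot_in("wrist","oil_stone")])
print([(d["point"],d["confidence"]) for d in bot.spot_in("wrist","ink_jar")])
E
```

```text
w8 box [[300.0, 75.0], [335.0, 75.0], [335.0, 173.0], [300.0, 173.0]] ctr [0.4474 0.0974 0.02  ] [(np.float64(0.0436), np.float64(-0.283)), (np.float64(0.1234), np.float64(-1.845))]
shift shares [ 0.319 -0.03   0.507] turn z -0.01 tilt [-0.01  0.01  0.  ] pos [0.4356 0.0346 0.2515] yaw -0.282 t 16.4
[([0.4449, 0.0999, 0.0211], 0.72)]
[([0.5948, 0.1899, 0.0311], 0.62)]
```

Call:
arm_command(moves=[[1, [0.16, -0.015, 0.2], [0, 0, 0]], [1, [0.16, -0.015, 0.25], [0, 0, 0]], [0.8, [0, 0, 0.25], [0, 0, 0]], [0.8, [0, 0, 0.25], [0, 0, 0]], [0.8, [0, 0, 0.17], [0, 0, 0]], [0.8, [0, 0, 0.085], [0, 0, 0]], [0.8, [0, 0, 0], [0, 0, 0]], [0, [0, 0, 0], [0, 0, 0]], [0, [0, 0, 0], [0, 0, 0]], [0, [0, 0, 0], [0, 0, 0]]], newtons=50)

```text
t: 17.75
ee_pos: [0.4483, 0.098, 0.0115]
eef_rot: [[0.277, 0.961, 0.001], [0.961, -0.277, 0.0], [0.001, 0.001, -1.0]]
ft_force: [-1.5, 0.4, 0.7]
gripper_width: 0.0491
grip_force: 2.1
```

Call:
arm_command(moves=[[0, [0, 0, 0], [0, 0, 0]], [0, [0, 0, 0], [0, 0, 0]], [0, [0, 0, 0], [0, 0, 0]], [0, [0, 0, 0], [0, 0, 0]], [0, [0, 0, 0], [0, 0, 0]]])

```text
t: 18.38
ee_pos: [0.4469, 0.0983, 0.0113]
eef_rot: [[0.277, 0.961, -0.002], [0.961, -0.277, 0.001], [0.001, -0.002, -1.0]]
ft_force: [-2.9, 0.2, 7.2]
gripper_width: 0.0444
grip_force: 50.0
```

Call:
arm_command(moves=[[0, [0, 0, -0.1], [0, 0, 0]], [0, [0, 0, -0.2], [0, 0, 0]], [0, [0, 0, -0.2], [0, 0, 0]], [0, [0.17, -0.04, -0.15], [0, 0, 0]], [0, [0.17, -0.04, -0.15], [0, 0, 0]], [0, [0.17, -0.04, -0.15], [0, 0, 0]], [0, [0.17, -0.04, -0.15], [0, 0, 0]], [0, [0.16, -0.04, -0.1], [0, 0, 0]], [0, [0, 0, 0], [0, 0, 0]], [0, [0, 0, 0], [0, 0, 0]]])

```text
t: 19.62
ee_pos: [0.4552, 0.2688, 0.2496]
eef_rot: [[0.278, 0.96, -0.002], [0.96, -0.278, -0.002], [-0.003, -0.001, -1.0]]
ft_force: [-0.7, 0.0, -4.9]
gripper_width: 0.0443
grip_force: 50.0
```

```bash
python3 - <<'E'
from h import *
im,c=snap("wrist","w9"); s=bot.get_state(); p=s["ee_pos"]; print(p,s["gripper_width"],s["grip_force"],s["ft_force"])
x=s["eef_rot"][:,0]; stone("w9",c,p[2]+.009,p+x*.045+[0,0,.009])
E
```

```text
[0.45531376 0.26836052 0.24966262] 0.044430306584167835 49.987093806266785 [-0.19660564 -1.02728648 -4.17591591]
w9 box [[266.0, 267.0], [269.0, 132.0], [366.0, 135.0], [363.0, 270.0]] ctr [0.4591 0.2926 0.2587] [(np.float64(0.0765), np.float64(1.214)), (np.float64(0.0501), np.float64(-0.311))]
```

View pics/w9.png

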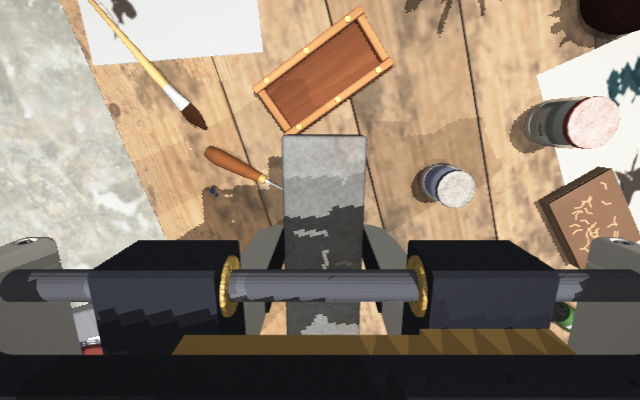

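Stone is straight in hand: front edge row 134, columns 283–366. Bed corners: (255,90), (361,7), (393,66), (289,133).

```bash
python3 - <<'E'
from h import *
c=np.load("pics/w9.npy",allow_pickle=True).item()
q,r=fit(c,[(-41,-81,22),(-41,81,22),(41,81,22),(41,-81,22)],[(255,90),(361,7),(393,66),(289,131)],(.486,.383,-1.25)); print(q,r)
t=bot.camera_info("top"); F=lambda P:[(130+x/2.0684,110+y/2.069) for x,y in P]
def both(q):
    M=np.array([(-41,-81,22),(-41,81,22),(41,81,22),(41,-81,22)])/1e3@Rz(q[2]).T+[q[0],q[1],0]
    return np.r_[(proj(c,M)-[(255,90),(361,7),(393,66),(289,131)]).ravel(),(proj(t,M)-F([(172,269),(137,170),(185,154),(216,253)])).ravel()]
M=np.array([(-41,-81,22),(-41,81,22),(41,81,22),(41,-81,22),(-29,-69,14),(-29,69,14),(29,69,14),(29,-69,14)])/1e3@Rz(q[2]).T+[q[0],q[1],0]
print(proj(c,M).round().tolist()); print(((proj(t,M)-[130,110])*2.069).round().tolist())
# rectify around bed at z=.022, 4 px/mm-ish
im=cv2.imread("pics/w9.png"); g=np.array([[.38,.28,.022],[.38,.50,.022],[.60,.50,.022],[.60,.28,.022]])
H=cv2.getPerspectiveTransform(proj(c,g).astype(np.float32),np.float32([[0,0],[0,550],[550,550],[550,0]]))
w=cv2.warpPerspective(im,H,(550,550),flags=cv2.INTER_CUBIC)
for z,col,b in ((.022,(255,0,0),(41,81)),(.022,(0,255,0),(29,69))):
    P=np.array([(-b[0],-b[1],0),(-b[0],b[1],0),b+(0,),(b[0],-b[1],0)])/1e3@Rz(q[2]).T+[q[0],q[1],0]
    cv2.polylines(w,[np.int32((P[:,:2]-[.38,.28])*2500)],True,col,1)
cv2.imwrite("pics/bed.png",w)
# front edge of held stone
s=bot.get_state();p=s["ee_pos"]; print("front edge",s["eef_rot"].T@(ground(c,325,134,p[2]+.009)-p))
E
```

```text
[ 0.4900253   0.38427894 -1.25076503] 4.909807692791662
[[251.0, 89.0], [360.0, 6.0], [396.0, 68.0], [290.0, 144.0], [266.0, 92.0], [357.0, 24.0], [382.0, 66.0], [292.0, 130.0]]
[[168.0, 269.0], [134.0, 167.0], [186.0, 149.0], [220.0, 250.0], [174.0, 259.0], [146.0, 173.0], [182.0, 160.0], [211.0, 246.0]]
front edge [ 0.06246728  0.00176824 -0.00918289]
```

View pics/bed.png

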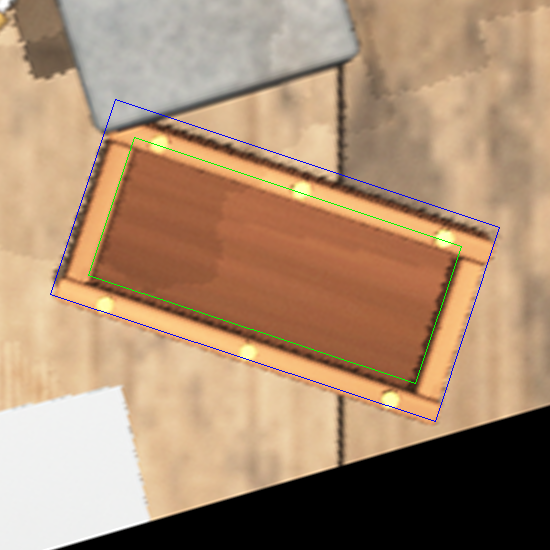

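The rectified view shows six bolts, mean (275,271), giving a bed centre near (.490,.388) and long-axis direction .323. That is about 4 mm in y from the corner fit, so I'll check it from a second viewpoint with automatic bolt detection.

Call:
arm_command(moves=[[0, [0.155, -0.227, 0], [0, 0, 0]], [0, [0.155, -0.227, 0], [0, 0, 0]], [0, [0, 0, 0], [0, 0, 1]], [0, [0, 0, 0], [0, 0, 1]], [0, [0, 0, 0], [0, 0, 1]], [0, [0, 0, 0], [0, 0, 1]], [0, [0, 0, 0], [0, 0, 1]], [0, [0, 0, 0], [0, 0, 1]], [0, [0, 0, 0], [0, 0, 1]], [0, [0, 0, 0], [0, 0, 1]]])

```text
t: 20.92
ee_pos: [0.3861, 0.3531, 0.25]
eef_rot: [[0.8, 0.6, -0.001], [0.6, -0.8, -0.002], [-0.002, 0.0, -1.0]]
ft_force: [-0.2, 0.5, -3.7]
gripper_width: 0.0445
grip_force: 50.0
```

Call:
arm_command(moves=[[0, [0, 0, 0], [0, 0, 1]], [0, [0, 0, 0], [0, 0, 1]], [0, [0, 0, 0], [0, 0, 1]], [0, [0, 0, 0], [0, 0, 1]], [0, [0, 0, 0], [0, 0, 0.1]], [0, [0, 0, 0], [0, 0, 0]], [0, [0, 0, 0], [0, 0, 0]]])

```text
t: 21.8
ee_pos: [0.3861, 0.3547, 0.2508]
eef_rot: [[0.949, 0.316, -0.0], [0.316, -0.949, -0.0], [-0.0, -0.0, -1.0]]
ft_force: [-0.6, 1.0, -4.2]
gripper_width: 0.0439
grip_force: 50.0
```

```bash
cat >> h.py <<'E'
def bolts(f,c,q,M,z,win=5):  # refine bolt pixels near predicted, fit pose
    im=cv2.imread(f"pics/{f}.png"); h=cv2.cvtColor(im,cv2.COLOR_BGR2HSV).astype(float)
    a=im[:,:,1].astype(float)+im[:,:,0]*1.0   # bolts pale: high green+blue
    mm=np.array([(x,y,z) for x,y in M]); px=[]
    for u,v in proj(c,mm/1e3@Rz(q[2]).T+[q[0],q[1],0]):
        u0,v0=int(round(u)),int(round(v))
        if not(win<=u0<640-win and win<=v0<235): px.append((np.nan,np.nan)); continue
        w=a[v0-win:v0+win+1,u0-win:u0+win+1]; w=np.clip(w-np.percentile(w,88),0,None); Y,X=np.mgrid[-win:win+1,-win:win+1]
        px.append((u0+(w*X).sum()/w.sum(),v0+(w*Y).sum()/w.sum()))
    px=np.array(px); k=~np.isnan(px[:,0]); r=fit(c,mm[k],px[k],q); print(f,px.round(1).tolist(),"pose",r[0].round(4),"rms",r[1].round(2)); return r[0]
BB=[(x,y) for x in (-35,35) for y in (-60.7,0,60.7)]
E
python3 - <<'E'
from h import *
c=np.load("pics/w9.npy",allow_pickle=True).item(); q=bolts("w9",c,(.490,.3883,-1.248),BB,22)
im,c=snap("wrist","w10"); bolts("w10",c,q,BB,22,8); s=bot.get_state();p=s["ee_pos"]
goto(*q[:2],.2,q[2]); print(s["grip_force"])
# held stone's front edge and sides in w10
g=cv2.cvtColor(im,cv2.COLOR_RGB2GRAY).astype(int); print(im[100:160:4,324].tolist()); print([int(i) for i in np.where(np.abs(np.diff(g[160]))>25)[0]])
E
```

```text
w9 [[266.2, 80.3], [305.9, 50.0], [347.1, 18.5], [298.6, 126.6], [337.3, 98.8], [378.0, 69.5]] pose [ 0.4895  0.3884 -1.2473] rms 0.59
w10 [[296.9, 140.8], [294.9, 88.6], [294.9, 36.6], [355.3, 141.6], [350.8, 89.6], [351.7, 36.5]] pose [ 0.4893  0.3881 -1.2427] rms 1.67
shift shares [0.544 0.004 0.254] turn z -0.02 tilt [-0.  0.  0.] pos [0.3861 0.3548 0.2508] yaw -1.249 t 21.9
49.98729765415192
[[140, 85, 54], [137, 81, 53], [137, 82, 55], [155, 92, 61], [137, 82, 53], [139, 84, 54], [163, 97, 66], [163, 98, 66], [161, 97, 65], [64, 64, 63], [181, 179, 173], [177, 175, 167], [160, 159, 153], [169, 166, 158], [161, 159, 152]]
[83, 84, 85, 104, 105, 115, 116, 118, 119, 255, 281, 366, 579, 580]
```

Call:
arm_command(moves=[[0, [0.18, 0, 0.1], [0, 0, 0]], [0, [0.18, 0, 0.1], [0, 0, 0]], [0, [0.184, 0, 0.1], [0, 0, 0]], [0, [0, 0, 0.2], [0, 0, 0]], [0, [0, 0, 0.2], [0, 0, 0]], [0, [0, 0, 0.2], [0, 0, 0]], [0, [0, 0, 0.12], [0, 0, 0]], [0, [0, 0, 0.06], [0, 0, 0]], [0, [0, 0, 0.038], [0, 0, 0]], [0, [0, 0, 0], [0, 0, 0]]])

```text
t: 23.1
ee_pos: [0.4896, 0.3895, 0.0275]
eef_rot: [[0.949, 0.316, 0.0], [0.316, -0.949, 0.0], [0.0, -0.0, -1.0]]
ft_force: [0.4, -0.4, -4.3]
gripper_width: 0.0441
grip_force: 50.0
```

```bash
python3 - <<'E'
from h import *
goto(.4893,.3882,.026,-1.246); s=bot.get_state(); print(s["ft_force"],s["gripper_width"])
E
```

```text
shift shares [-0.003  0.006  0.008] turn z -0.04 tilt [-0.   -0.01  0.  ] pos [0.4896 0.3895 0.0275] yaw -1.249 t 23.1
[ 0.37991549 -0.42060351 -4.26147417] 0.044052184879157075
```

Call:
arm_command(moves=[[0, [0, 0.005, 0.011], [0, 0, 0]], [0, [0, 0, 0], [0, 0, 0]], [0.75, [0, 0, 0], [0, 0, 0]], [0.75, [0, 0, 0], [0, 0, 0]], [0.75, [0, 0, 0], [0, 0, 0]], [0.75, [0, 0, 0], [0, 0, 0]], [0.75, [0, 0, -0.1], [0, 0, 0]], [0.8, [0, 0, -0.25], [0, 0, 0]], [0.8, [0, 0, -0.25], [0, 0, 0]], [0.8, [0, 0, -0.25], [0, 0, 0]]])

```text
t: 24.35
ee_pos: [0.4899, 0.3881, 0.1982]
eef_rot: [[0.949, 0.315, 0.001], [0.315, -0.949, 0.001], [0.002, -0.0, -1.0]]
ft_force: [-0.6, 0.8, 0.7]
gripper_width: 0.0745
grip_force: 0.0
```

```bash
python3 - <<'E'
from h import *
snap("wrist","w11"); snap("top","t11")
t=bot.camera_info("top"); c=np.load("pics/w11.npy",allow_pickle=True).item()
stone("w11",c,.034,[.5,.392,.034]); print(bot.get_state()["gripper_width"])
for l in ["gouge_a"]: print([(d["point"],d["confidence"]) for d in bot.spot_in("top",l)])
goto(.36,.29,.2,.81)
E
```

```text
w11 box [[303.0, 129.0], [343.0, 129.0], [343.0, 236.0], [303.0, 236.0]] ctr [0.4907 0.3883 0.034 ] [(np.float64(0.0433), np.float64(-1.251)), (np.float64(0.1231), np.float64(-2.806))]
0.07451809951287057
[([0.3389, 0.3055, 0.0117], 0.76), ([0.4156, -0.1126, 0.0103], 0.67)]
shift shares [-0.781  0.26  -0.008] turn z 13.52 tilt [-0.03 -0.1   0.  ] pos [0.4918 0.3886 0.1997] yaw -1.25 t 24.5
```

```bash
python3 - <<'E'
from h import *
L=lambda n:np.load(f"pics/{n}.npy",allow_pickle=True).item()
def pr(n,r): print(n,r[0].round(4),"rms",r[1].round(2))
pr("B w9",fit(L("w9"),[(0,70,10),(0,-14,9)],[(206,150),(266,181)],(.359,.294,.8)))
pr("A w1",fit(L("w1"),[(0,70,10),(0,-70,4),(0,-14,9)],[(183,178),(257,131),(231,150)],(.44,-.1,1.88)))
pr("A w4",fit(L("w4"),[(0,70,10),(0,-14,9)],[(222,117),(236,25)],(.44,-.1,1.88)))
pr("A w5",fit(L("w5"),[(0,-70,4),(0,-14,9)],[(354,152),(360,197)],(.44,-.1,1.88)))
goto(.42,.235,.2,.807)
E
```

```text
B w9 [0.3644 0.2915 0.7725] rms 1.54
A w1 [ 0.4473 -0.1048  1.8826] rms 1.61
A w4 [ 0.4467 -0.1053  1.9203] rms 0.58
A w5 [ 0.4435 -0.1073  1.9218] rms 0.28
shift shares [-0.583  0.615 -0.007] turn z 13.56 tilt [-0.03 -0.1   0.  ] pos [0.4918 0.3886 0.1997] yaw -1.25 t 24.5
```

Call:
arm_command(moves=[[1, [-0.146, 0.154, 0], [0, 0, 0]], [1, [-0.146, 0.154, 0], [0, 0, 0]], [1, [-0.146, 0.154, 0], [0, 0, 0]], [1, [-0.145, 0.153, 0], [0, 0, 0]], [1, [0, 0, 0], [0, 0, -1]], [1, [0, 0, 0], [0, 0, -1]], [1, [0, 0, 0], [0, 0, -1]], [1, [0, 0, 0], [0, 0, -1]], [1, [0, 0, 0], [0, 0, -1]], [1, [0, 0, 0], [0, 0, -1]]])

```text
t: 25.75
ee_pos: [0.4169, 0.2345, 0.1944]
eef_rot: [[0.694, 0.72, -0.002], [0.72, -0.694, -0.001], [-0.002, -0.001, -1.0]]
ft_force: [-0.1, -0.5, -0.1]
gripper_width: 0.0931
grip_force: 0.0
```

Call:
arm_command(moves=[[1, [0, 0, 0], [0, 0, -1]], [1, [0, 0, 0], [0, 0, -1]], [1, [0, 0, 0], [0, 0, -1]], [1, [0, 0, 0], [0, 0, -1]], [1, [0, 0, 0], [0, 0, -1]], [1, [0, 0, 0], [0, 0, -1]], [1, [0, 0, 0], [0, 0, -1]], [1, [0, 0, 0], [0, 0, -1]], [1, [0, 0, 0], [0, 0, -1]], [1, [0, 0, 0], [0, 0, -1]]])

```text
t: 27.0
ee_pos: [0.417, 0.2344, 0.1944]
eef_rot: [[-0.033, 0.999, -0.002], [0.999, 0.033, -0.001], [-0.001, -0.002, -1.0]]
ft_force: [-0.4, -0.3, 0.3]
gripper_width: 0.0929
grip_force: 0.0
```

Call:
arm_command(moves=[[1, [0, 0, 0], [0, 0, -1]], [1, [0, 0, 0], [0, 0, -1]], [1, [0, 0, 0], [0, 0, -1]], [1, [0, 0, 0], [0, 0, -1]], [1, [0, 0, 0], [0, 0, -1]], [1, [0, 0, 0], [0, 0, -1]], [1, [0, 0, 0], [0, 0, -1]], [1, [0, 0, 0], [0, 0, -1]], [1, [0, 0, 0], [0, 0, -0.55]], [1, [0, 0, 0], [0, 0, 0]]])

```text
t: 28.25
ee_pos: [0.4175, 0.2346, 0.1948]
eef_rot: [[-0.655, 0.756, -0.001], [0.756, 0.655, -0.0], [0.0, -0.001, -1.0]]
ft_force: [0.8, -0.1, -0.6]
gripper_width: 0.0929
grip_force: 0.0
```

```bash
python3 - <<'E'
from h import *
snap("wrist","w12"); goto(.362,.293,.2,.785)
c=np.load("pics/w12.npy",allow_pickle=True).item(); q=(.362,.293,.785)
G=lambda q:proj(c,np.array([(0,70,10),(0,-14,9),(0,-70,4)])/1e3@Rz(q[2]).T+[q[0],q[1],0])
print(G(q).round())
im=cv2.imread("pics/w12.png"); h=cv2.cvtColor(im,cv2.COLOR_BGR2HSV)
p=G(q).mean(0).astype(int); a=G(q); mid=(a[0]+a[1])/2
print("handle hsv",[h[int(mid[1]),int(mid[0])+d].tolist() for d in range(-24,25,4)])
E
```

```text
shift shares [ 0.402 -0.019 -0.026] turn z -0.89 tilt [-0.01 -0.    0.  ] pos [0.4176 0.2347 0.1948] yaw 0.714 t 28.3
[[314.  42.]
 [320. 123.]
 [323. 170.]]
handle hsv [[16, 96, 215], [15, 92, 194], [16, 93, 201], [15, 96, 209], [12, 140, 89], [12, 168, 153], [12, 169, 186], [12, 166, 184], [11, 169, 146], [15, 100, 192], [16, 95, 219], [16, 98, 222], [14, 96, 64]]
```

```bash
cat >> h.py <<'E'
def gouge(f,c,q,smin=135,zh=.010):
    h=cv2.cvtColor(cv2.imread(f"pics/{f}.png"),cv2.COLOR_BGR2HSV); m=((h[:,:,1]>smin)&(h[:,:,2]>80)).astype(np.uint8)
    a=proj(c,np.array([(0,70,10),(0,-12,10)])/1e3@Rz(q[2]).T+[q[0],q[1],0]); mid=a.mean(0).astype(int)
    k,l,st,ce=cv2.connectedComponentsWithStats(m); i=l[mid[1],mid[0]]; P=np.argwhere(l==i)[:,::-1]; 
    W=np.array([ground(c,u,v,zh)[:2] for u,v in P]); vx,vy,x0,y0=cv2.fitLine(W.astype(np.float32),cv2.DIST_HUBER,0,.001,.001).ravel()
    d=np.array([vx,vy]); e=np.array([-np.sin(q[2]),np.cos(q[2])]); d*=np.sign(d@e); s=(W-[x0,y0])@d; hi=np.percentile(s,99.7); lo=np.percentile(s,.3); n=np.array([-d[1],d[0]]); w=(W-[x0,y0])@n
    o=np.array([x0,y0])+d*(hi-.070)+n*(np.percentile(w,99)+np.percentile(w,1))/2; yaw=np.arctan2(d[1],d[0])-np.pi/2
    print(f,"npx",len(P),"i",i,"len",(hi-lo).round(4),"wid",(np.percentile(w,99)-np.percentile(w,1)).round(4),"origin",o.round(4),"yaw",((yaw+np.pi)%(2*np.pi)-np.pi).round(4),"grip15",(o+d*.015).round(4))
E
python3 - <<'E'
from h import *
L=lambda n:np.load(f"pics/{n}.npy",allow_pickle=True).item()
gouge("w12",L("w12"),(.362,.293,.785))
gouge("w9",L("w9"),(.362,.293,.785))
gouge("w4",L("w4"),(.446,-.106,1.91))
gouge("w1",L("w1"),(.446,-.106,1.91))
E
```

```text
w12 npx 1295 i 8 len 0.0861 wid 0.0199 origin [0.3621 0.2932] yaw 0.79 grip15 [0.3514 0.3037]
w9 npx 810 i 36 len 0.086 wid 0.0206 origin [0.3634 0.2942] yaw 0.8172 grip15 [0.3524 0.3045]
w4 npx 1706 i 8 len 0.0853 wid 0.0205 origin [ 0.4472 -0.1055] yaw 1.8744 grip15 [ 0.4329 -0.11  ]
w1 npx 642 i 41 len 0.0872 wid 0.0196 origin [ 0.447  -0.1049] yaw 1.8877 grip15 [ 0.4328 -0.1096]
```

Call:
arm_command(moves=[[0.7, [0.16, -0.007, 0.1], [0, 0, 0]], [0.7, [0.16, -0.007, 0.1], [0, 0, 0]], [0.7, [0.158, -0.008, 0.1], [0, 0, 0]], [0.7, [0, 0, 0.2], [0, 0, -1]], [0.7, [0, 0, 0.2], [0, 0, -0.08]], [0.7, [0, 0, 0.15], [0, 0, 0]], [0.7, [0, 0, 0.07], [0, 0, 0]], [0.7, [0, 0, 0.034], [0, 0, 0]], [0.7, [0, 0, 0], [0, 0, 0]], [0, [0, 0, 0], [0, 0, 0]]], newtons=30)

```text
t: 29.55
ee_pos: [0.3524, 0.3047, 0.0051]
eef_rot: [[-0.718, 0.696, 0.001], [0.696, 0.718, 0.001], [-0.0, 0.002, -1.0]]
ft_force: [0.4, -0.4, 0.3]
gripper_width: 0.059
grip_force: 0.0
```

Call:
arm_command(moves=[[0, [0, 0, 0], [0, 0, 0]], [0, [0, 0, 0], [0, 0, 0]], [0, [0, 0, 0], [0, 0, 0]], [0, [0, 0, 0], [0, 0, 0]], [0, [0, 0, 0], [0, 0, 0]], [0, [0, 0, 0], [0, 0, 0]], [0, [0, 0, 0], [0, 0, 0]]])

```text
t: 30.42
ee_pos: [0.3518, 0.3042, 0.0043]
eef_rot: [[-0.718, 0.696, -0.0], [0.696, 0.718, -0.0], [0.0, -0.0, -1.0]]
ft_force: [-0.4, -0.4, 0.9]
gripper_width: 0.0165
grip_force: 29.9
```

```bash
python3 - <<'E'
from h import *
L=lambda n:np.load(f"pics/{n}.npy",allow_pickle=True).item()
obs=[("w5",[(215+x/1.882,y/1.882) for x,y in [(504,265),(699,266),(496,331),(684,331)]]),("w3",[(398,45),(428,126),(369,60),(400,136)])]
def f(q):
    r=[]
    for n,px in obs:
        M=np.array([(q[3],q[4],.012),(-q[3],q[4],.012),(q[3],q[5],.012),(-q[3],q[5],.012)])
        r.append((proj(L(n),M@Rz(q[2]).T+[q[0],q[1],0])-px).ravel())
    return np.r_[tuple(r)+((q[5]-.05)*0,)]
for y2 in (.05,):
    r=least_squares(lambda v:f(np.r_[v[:4],v[4],y2])[:-1],[.568,-.28,1.79,.05,0.]); print(r.x.round(4),np.round(r.fun,1))
# strip tops: y along estimates
x=r.x; c=L("w5")
for Y,z in ((77,40),(65,40),(-14,40),(-26,40),(-62,50)):
    print(Y,[proj(L(n),Rz(x[2])@np.array([s*.07,Y/1e3,z/1e3])+[x[0],x[1],0]).round(0).tolist() for n in ("w5","w3") for s in (1,-1)])
goto(.5,-.28,.2,x[2]); s=bot.get_state(); print(s["gripper_width"],s["grip_force"])
E
```

```text
[ 0.5731 -0.2836  1.7714  0.0597  0.0081] [ 0.7 -1.3 -0.3 -1.8  0.4 -0.6  0.2 -0.6 -1.8  0.4 -2.3 -0.4 -0.6 -0.8
 -0.7  1.8]
77 [[[479.0, 203.0]], [[603.0, 203.0]], [[350.0, 57.0]], [[389.0, 154.0]]]
65 [[[481.0, 193.0]], [[606.0, 193.0]], [[358.0, 52.0]], [[397.0, 150.0]]]
-14 [[[490.0, 120.0]], [[623.0, 120.0]], [[415.0, 24.0]], [[450.0, 126.0]]]
-26 [[[492.0, 108.0]], [[626.0, 108.0]], [[423.0, 20.0]], [[458.0, 122.0]]]
-62 [[[502.0, 69.0]], [[645.0, 69.0]], [[453.0, 3.0]], [[487.0, 111.0]]]
shift shares [-2.565 -1.582 -0.978] turn z -12.13 tilt [-0. -0.  0.] pos [0.3518 0.3042 0.0043] yaw 0.801 t 30.4
0.016530880858265446 29.90732726349961
```

Call:
arm_command(moves=[[0, [0, 0, -0.08], [0, 0, 0]], [0, [0, 0, -0.2], [0, 0, 0]], [0, [0, 0, -0.25], [0, 0, 0]], [0, [0, 0, -0.25], [0, 0, 0]], [0, [0, 0, -0.25], [0, 0, 0]], [0, [-0.2, -0.085, -0.15], [0, 0, 0]], [0, [-0.26, -0.11, -0.1], [0, 0, 0]], [0, [-0.26, -0.11, 0], [0, 0, 0]], [0, [-0.26, -0.11, 0], [0, 0, 0]], [0, [-0.26, -0.11, 0], [0, 0, 0]]])

```text
t: 31.68
ee_pos: [0.4572, 0.0547, 0.2602]
eef_rot: [[-0.718, 0.696, 0.0], [0.696, 0.718, 0.0], [0.0, 0.0, -1.0]]
ft_force: [1.0, 0.1, -0.8]
gripper_width: 0.0165
grip_force: 29.9
```

Call:
arm_command(moves=[[0, [-0.26, -0.11, 0], [0, 0, 0]], [0, [-0.26, -0.11, 0], [0, 0, 0]], [0, [-0.26, -0.11, 0], [0, 0, 0]], [0, [-0.26, -0.11, 0], [0, 0, 0]], [0, [-0.26, -0.11, 0], [0, 0, 0]], [0, [-0.26, -0.11, 0], [0, 0, 0]], [0, [-0.1, -0.048, 0], [0, 0, 0]], [0, [0, 0, 0], [0, 0, -1]], [0, [0, 0, 0], [0, 0, -1]], [0, [0, 0, 0], [0, 0, -1]]])

```text
t: 32.92
ee_pos: [0.5964, -0.2764, 0.2594]
eef_rot: [[-0.864, 0.503, -0.001], [0.503, 0.864, 0.001], [0.002, -0.0, -1.0]]
ft_force: [0.2, 0.9, -0.9]
gripper_width: 0.016
grip_force: 29.9
```

Call:
arm_command(moves=[[0, [0, 0, 0], [0, 0, -1]], [0, [0, 0, 0], [0, 0, -1]], [0, [0, 0, 0], [0, 0, -1]], [0, [0, 0, 0], [0, 0, -1]], [0, [0, 0, 0], [0, 0, -1]], [0, [0, 0, 0], [0, 0, -1]], [0, [0, 0, 0], [0, 0, -1]], [0, [0, 0, 0], [0, 0, -1]], [0, [0, 0, 0], [0, 0, -1]], [0, [0, 0, 0], [0, 0, -0.13]]])

```text
t: 34.17
ee_pos: [0.5964, -0.2764, 0.2597]
eef_rot: [[-0.98, -0.199, -0.001], [-0.199, 0.98, 0.001], [0.001, 0.001, -1.0]]
ft_force: [0.0, 0.5, 0.4]
gripper_width: 0.0161
grip_force: 29.9
```

Call:
arm_command(moves=[[0, [0, 0, 0], [0, 0, 0]], [0, [0, 0, 0], [0, 0, 0]]])

```text
t: 34.42
ee_pos: [0.5967, -0.2765, 0.2601]
eef_rot: [[-0.98, -0.199, -0.0], [-0.199, 0.98, 0.0], [0.0, 0.0, -1.0]]
ft_force: [-0.8, 0.0, -1.2]
gripper_width: 0.0166
grip_force: 29.9
```

```bash
python3 - <<'E'
from h import *
im,c=snap("wrist","w13"); goto(.597,-.277,.28,1.7714); s=bot.get_state(); print(s["gripper_width"],s["joints"].round(2))
cv2.imwrite("pics/w13c.png",cv2.resize(im[0:240,160:500,::-1],(800,565),interpolation=cv2.INTER_CUBIC))
E
```

```text
shift shares [-0.001 -0.003 -0.099] turn z -0.0 tilt [ 0. -0.  0.] pos [ 0.5967 -0.2765  0.2602] yaw 1.771 t 34.5
0.0163373370809947 [ 0.27  0.61  0.25  1.34 -0.15  1.21  2.29]
```

View pics/w13c.png

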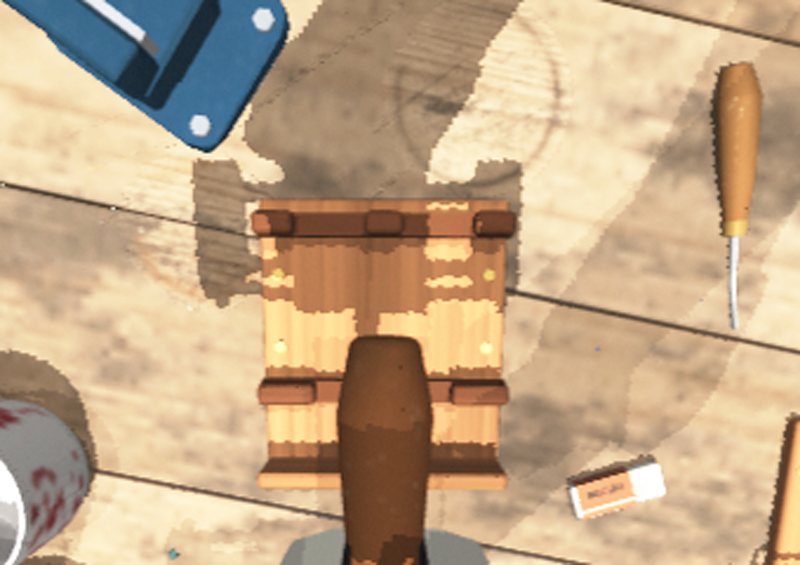

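The rack is clear. Crop pixels: front teeth span 253–516 at row ~217, mid tooth 384; rear strip 260–507 at row ~393; guard inner top edge row ~462; bolts (278,275), (489,275), (280,347), (486,347). Gouge B hangs along the rack axis.

```bash
python3 - <<'E'
from h import *
c=np.load("pics/w13.npy",allow_pickle=True).item()
F=lambda P:[(160+x/2.353,y/2.353) for x,y in P]
M=[(70,71,40),(-70,71,40),(0,71,40),(70,-20,40),(-70,-20,40),(70,-62,50),(-70,-62,50)]; px=F([(516,217),(253,217),(384,217),(507,393),(260,393),(507,462),(260,462)])
q,r=fit(c,M,px,(.568,-.284,1.7714)); print("strips",q.round(4),r)
P=proj(c,np.array(M)/1e3@Rz(q[2]).T+[q[0],q[1],0]); print((P-px).round(1).tolist())
# check lateral with bolts
for z in (12,): 
  g=[Rz(q[2]).T@(ground(c,*u,z/1e3)-[q[0],q[1],0]) for u in F([(278,275),(489,275),(280,347),(486,347)])]; print(np.round(g,4)[:,:2].tolist())
s=bot.get_state(); p=s["ee_pos"]
# held gouge handle end in tool frame, expected x=.055,y=0
u=F([(384,338)])[0]; print("handle end tool",s["eef_rot"].T@(ground(c,*u,p[2]+.012)-p))
u=F([(384,470)])[0]; print("handle mid tool",s["eef_rot"].T@(ground(c,*u,p[2]+.012)-p))
for sl in (-.029,.029):
    t=Rz(q[2])@np.array([sl,.035,0])+[q[0],q[1],0]; print(sl,t[:2]); goto(t[0],t[1],.2,q[2])
gouge("w13",c,(.447,-.105,1.88))
E
```

```text
strips [ 0.5663 -0.2828  1.7686] 1.3702727037340205
[[0.9, 0.0], [-1.3, -0.1], [0.0, -0.1], [1.4, -1.0], [-1.1, -1.1], [1.3, 2.8], [-1.1, 2.7]]
[[-0.0605, 0.0422], [0.0599, 0.0423], [-0.0608, 0.0015], [0.0597, 0.0017]]
handle end tool [ 5.53706747e-02  9.48112987e-05 -1.19872440e-02]
handle mid tool [ 2.57816768e-02  5.81869945e-05 -1.19940607e-02]
-0.029 [ 0.53764696 -0.31811629]
shift shares [ 0.331 -0.145  0.301] turn z 0.03 tilt [ 0. -0.  0.] pos [ 0.5967 -0.2765  0.2602] yaw 1.771 t 34.5
0.029 [ 0.52624912 -0.26124724]
shift shares [0.33  0.145 0.301] turn z 0.03 tilt [ 0. -0.  0.] pos [ 0.5967 -0.2765  0.2602] yaw 1.771 t 34.5
w13 npx 1003 i 3 len 0.0849 wid 0.0213 origin [ 0.4477 -0.107 ] yaw 1.851 grip15 [ 0.4333 -0.1111]
```

Call:
arm_command(moves=[[0, [0.165, -0.072, 0.1], [0, 0, 0]], [0, [0.166, -0.073, 0.1], [0, 0, 0]], [0, [0, 0, 0.25], [0, 0, 0]], [0, [0, 0, 0.25], [0, 0, 0]], [0, [0, 0, 0.2], [0, 0, 0]], [0, [0, 0, 0.12], [0, 0, 0]], [0, [0, 0, 0.07], [0, 0, 0]], [0, [0, 0, 0.04], [0, 0, 0]], [0, [0, 0, 0.015], [0, 0, 0]], [0, [0, 0, 0], [0, 0, 0]]])

```text
t: 35.72
ee_pos: [0.5381, -0.3184, 0.032]
eef_rot: [[-0.98, -0.199, 0.001], [-0.199, 0.98, -0.001], [-0.001, -0.001, -1.0]]
ft_force: [2.2, 0.1, -0.4]
gripper_width: 0.0161
grip_force: 29.9
```

```bash
python3 - <<'E'
from h import *
goto(.5376,-.3181,.0305,1.7686); s=bot.get_state(); print(s["ft_force"])
E
```

```text
shift shares [0.002 0.002 0.007] turn z 0.03 tilt [-0.01  0.01  0.  ] pos [ 0.5381 -0.3184  0.032 ] yaw 1.771 t 35.7
[ 2.21741177  0.09455223 -0.44692211]
```

Call:
arm_command(moves=[[0, [0, 0, 0.007], [0, 0, 0]], [0.42, [0, 0, 0], [0, 0, 0]], [0.42, [0, 0, 0], [0, 0, 0]], [0.42, [0, 0, 0], [0, 0, 0]], [0.42, [0, 0, -0.03], [0, 0, 0]], [0.42, [0, 0, -0.1], [0, 0, 0]], [0.42, [0, 0, -0.25], [0, 0, 0]], [0.42, [0, 0, -0.25], [0, 0, 0]], [0.42, [0, 0, -0.25], [0, 0, 0]], [0.7, [-0.15, 0, -0.2], [0, 0, 0]]])

```text
t: 36.98
ee_pos: [0.5653, -0.3144, 0.2495]
eef_rot: [[-0.981, -0.195, 0.001], [-0.195, 0.981, -0.003], [-0.0, -0.003, -1.0]]
ft_force: [1.3, -0.4, -0.5]
gripper_width: 0.045
grip_force: 0.0
```

Call:
arm_command(moves=[[0.7, [-0.15, 0.145, 0], [0, 0, 0]], [0.7, [0, 0, 0], [0, 0, 0]], [0.7, [0, 0, 0], [0, 0, 0]]])

```text
t: 37.35
ee_pos: [0.5899, -0.2782, 0.2457]
eef_rot: [[-0.98, -0.199, -0.001], [-0.199, 0.98, -0.001], [0.001, -0.0, -1.0]]
ft_force: [0.3, 0.2, -0.5]
gripper_width: 0.0648
grip_force: 0.0
```

```bash
python3 - <<'E'
from h import *
im,c=snap("wrist","w14"); 
# gouge B now in rack: segment darker brown handle by comparing with expected pose
q=Rz(1.7686)@np.array([-.029,.020,0])+[.5663,-.2828,0]; print("expected origin",q[:2])
a=proj(c,np.array([(0,70,36),(0,-12,36),(0,-70,30),(11,20,36),(-11,20,36)])/1e3@Rz(1.7686).T+[q[0],q[1],0]); print(a.round().tolist())
gouge("w14",c,(.447,-.105,1.87)); goto(.4331,-.1105,.2,1.87)
h=cv2.cvtColor(im,cv2.COLOR_RGB2HSV)
for f in (.15,.4,.65): 
    m=a[0]*(1-f)+a[1]*f; v=int(m[1]); print(v,[(u,*h[v,u].tolist()) for u in range(int(m[0])-20,int(m[0])+21,4)])
print([(d["point"],d["confidence"]) for d in bot.spot_in("wrist","gouge_b")])
E
```

```text
expected origin [ 0.55238896 -0.31516484]
[[299.0, 81.0], [300.0, 151.0], [301.0, 195.0], [309.0, 124.0], [291.0, 124.0]]
w14 npx 1069 i 4 len 0.0859 wid 0.021 origin [ 0.4474 -0.1063] yaw 1.8566 grip15 [ 0.433  -0.1105]
shift shares [0.6   0.981 0.229] turn z -1.25 tilt [-0.01 -0.02  0.  ] pos [ 0.5895 -0.279   0.2457] yaw 1.77 t 37.4
91 [(279, 12, 149, 173), (283, 12, 146, 192), (287, 12, 149, 178), (291, 12, 160, 97), (295, 12, 162, 110), (299, 12, 162, 121), (303, 12, 170, 111), (307, 11, 154, 98), (311, 12, 148, 157), (315, 13, 147, 158), (319, 12, 147, 166)]
108 [(279, 11, 145, 127), (283, 12, 147, 142), (287, 12, 149, 135), (291, 12, 159, 93), (295, 11, 167, 119), (299, 12, 168, 129), (303, 11, 159, 120), (307, 12, 164, 87), (311, 12, 143, 93), (315, 13, 147, 116), (319, 12, 148, 122)]
126 [(279, 12, 147, 175), (283, 12, 148, 183), (287, 12, 148, 177), (291, 12, 148, 160), (295, 12, 162, 115), (299, 11, 168, 126), (303, 11, 164, 118), (307, 12, 157, 107), (311, 12, 146, 161), (315, 11, 148, 153), (319, 12, 148, 165)]
[([0.4171, -0.1162, 0.0159], 0.87), ([0.5232, -0.3229, 0.0382], 0.85)]
```

Call:
arm_command(moves=[[0.7, [0.12, 0.196, 0], [0, 0, 0]], [0.7, [0.12, 0.196, 0], [0, 0, 0]], [0.7, [0.12, 0.196, 0], [0, 0, 0]], [0.7, [0.12, 0.196, 0.1], [0, 0, 0]], [0.7, [0.12, 0.197, 0.15], [0, 0, 0]], [0.7, [0, 0, 0.2], [0, 0, -1]], [0.7, [0, 0, 0.25], [0, 0, -0.18]], [0.7, [0, 0, 0.2], [0, 0, 0]], [0.7, [0, 0, 0.15], [0, 0, 0]], [0.7, [0, 0, 0.05], [0, 0, 0]]])

```text
t: 38.7
ee_pos: [0.4328, -0.1104, 0.0246]
eef_rot: [[-0.957, -0.289, -0.003], [-0.289, 0.957, -0.0], [0.003, 0.001, -1.0]]
ft_force: [-0.0, -0.5, -0.3]
gripper_width: 0.0648
grip_force: 0.0
```

```bash
python3 - <<'E'
from h import *
goto(.4330,-.1106,.0045,1.865)
E
```

```text
shift shares [-0.001 -0.001  0.101] turn z -0.02 tilt [ 0.01 -0.04  0.  ] pos [ 0.4328 -0.1104  0.0246] yaw 1.864 t 38.7
```

Call:
arm_command(moves=[[0.7, [0, 0, 0.06], [0, 0, 0]], [0.7, [0, 0, 0.04], [0, 0, 0]], [0, [0, 0, 0], [0, 0, 0]], [0, [0, 0, 0], [0, 0, 0]], [0, [0, 0, 0], [0, 0, 0]], [0, [0, 0, 0], [0, 0, 0]], [0, [0, 0, 0], [0, 0, 0]], [0, [0, 0, 0], [0, 0, 0]], [0, [0, 0, 0], [0, 0, 0]], [0, [0, 0, 0], [0, 0, 0]]])

```text
t: 39.95
ee_pos: [0.434, -0.1094, 0.006]
eef_rot: [[-0.957, -0.291, 0.0], [-0.291, 0.957, -0.0], [-0.0, -0.0, -1.0]]
ft_force: [-0.3, -0.4, 2.1]
gripper_width: 0.0161
grip_force: 29.7
```

Call:
arm_command(moves=[[0, [0, 0, 0], [0, 0, 0]], [0, [0, 0, -0.08], [0, 0, 0]], [0, [0, 0, -0.2], [0, 0, 0]], [0, [0, 0, -0.25], [0, 0, 0]], [0, [0, 0, -0.25], [0, 0, 0]], [0, [0, 0, -0.2], [0, 0, 1]], [0, [0, 0, 0], [0, 0, 0.18]], [0, [0, 0, 0], [0, 0, 0]], [0, [0, 0, 0], [0, 0, 0]]])

```text
t: 41.08
ee_pos: [0.4329, -0.1091, 0.2004]
eef_rot: [[-0.98, -0.2, -0.004], [-0.2, 0.98, 0.001], [0.003, 0.001, -1.0]]
ft_force: [0.5, 0.5, -1.2]
gripper_width: 0.0157
grip_force: 29.6
```

```bash
python3 - <<'E'
from h import *
im,c=snap("wrist","w15"); s=bot.get_state(); p=s["ee_pos"]; print(s["gripper_width"],s["grip_force"])
t=Rz(1.7686)@np.array([.029,.035,0])+[.5663,-.2828,0]; goto(t[0],t[1],.2,1.7686)
# held handle
h=cv2.cvtColor(im,cv2.COLOR_RGB2HSV); print([(v,h[v,324].tolist()) for v in range(110,200,6)])
E
```

```text
0.015891134244147048 29.60217746519902
shift shares [-0.305 -0.838  0.   ] turn z 0.04 tilt [ 0.01 -0.04  0.  ] pos [ 0.433  -0.1092  0.2005] yaw 1.772 t 41.1
[(110, [15, 93, 137]), (116, [15, 101, 101]), (122, [15, 89, 164]), (128, [16, 86, 160]), (134, [14, 83, 159]), (140, [14, 147, 111]), (146, [14, 151, 147]), (152, [13, 152, 154]), (158, [14, 149, 159]), (164, [15, 152, 158]), (170, [14, 149, 163]), (176, [14, 151, 160]), (182, [14, 149, 151]), (188, [14, 151, 135]), (194, [13, 148, 134])]
```

Call:
arm_command(moves=[[0, [-0.079, -0.21, 0], [0, 0, 0]], [0, [-0.079, -0.21, 0], [0, 0, 0]], [0, [-0.079, -0.21, 0], [0, 0, 0]], [0, [-0.078, -0.208, 0], [0, 0, 0]], [0, [0, 0, 0.25], [0, 0, 0]], [0, [0, 0, 0.25], [0, 0, 0]], [0, [0, 0, 0.18], [0, 0, 0]], [0, [0, 0, 0.1], [0, 0, 0]], [0, [0, 0, 0.04], [0, 0, 0]], [0, [0, 0, 0], [0, 0, 0]]])

```text
t: 42.38
ee_pos: [0.5288, -0.261, 0.0372]
eef_rot: [[-0.98, -0.199, -0.001], [-0.199, 0.98, 0.001], [0.001, 0.001, -1.0]]
ft_force: [0.1, -0.3, -0.8]
gripper_width: 0.0158
grip_force: 29.6
```

```bash
python3 - <<'E'
from h import *
t=Rz(1.7686)@np.array([.029,.033,0])+[.5663,-.2828,0]; goto(t[0],t[1],.031,1.7686); print(bot.get_state()["ft_force"])
E
```

```text
shift shares [0.002 0.001 0.031] turn z 0.03 tilt [ 0.01 -0.02  0.  ] pos [ 0.5288 -0.261   0.0372] yaw 1.771 t 42.4
[ 0.10673427 -0.32834335 -0.77315652]
```

Call:
arm_command(moves=[[0, [0, 0, 0.02], [0, 0, 0]], [0, [0, 0, 0.01], [0, 0, 0]], [0, [0, 0, 0], [0, 0, 0]], [0.42, [0, 0, 0], [0, 0, 0]], [0.42, [0, 0, 0], [0, 0, 0]], [0.42, [0, 0, 0], [0, 0, 0]], [0.42, [0, 0, -0.03], [0, 0, 0]], [0.42, [0, 0, -0.1], [0, 0, 0]], [0.42, [0, 0, -0.25], [0, 0, 0]], [0.42, [0, 0, -0.25], [0, 0, 0]]])

```text
t: 43.62
ee_pos: [0.5289, -0.261, 0.1594]
eef_rot: [[-0.98, -0.199, -0.001], [-0.199, 0.98, 0.0], [0.001, 0.0, -1.0]]
ft_force: [1.0, -0.8, 0.1]
gripper_width: 0.0389
grip_force: 0.0
```

Call:
arm_command(moves=[[0.42, [-0.15, 0, -0.25], [0, 0, 0]], [0.42, [-0.15, -0.145, -0.2], [0, 0, 0]], [0.42, [0, 0, 0], [0, 0, 0]], [0.42, [0, 0, 0], [0, 0, 0]]])

```text
t: 44.12
ee_pos: [0.5924, -0.2771, 0.2468]
eef_rot: [[-0.98, -0.199, -0.003], [-0.199, 0.98, 0.001], [0.002, 0.002, -1.0]]
ft_force: [0.3, 1.0, -0.1]
gripper_width: 0.039
grip_force: 0.0
```

```bash
python3 - <<'E'
from h import *
im,c=snap("wrist","w16"); h=cv2.cvtColor(im,cv2.COLOR_RGB2HSV)
print([(d["point"],d["confidence"]) for d in bot.spot_in("wrist","gouge_a")])
for s in (-.029,.029):
    q=Rz(1.7686)@np.array([s,.020,0])+[.5663,-.2828,0]
    a=proj(c,np.array([(0,70,36),(0,-12,36),(0,-40,31)])/1e3@Rz(1.7686).T+[q[0],q[1],0]); print(s,q[:2].round(4),(q+Rz(1.7686)@[0,.029,0])[:2].round(4),a.round().tolist())
    for f in (.1,.4,.65,1.25):
        m=a[0]*(1-f)+a[1]*f; v=int(m[1]); print(v,int(m[0]),im[v,int(m[0])-18:int(m[0])+19:3].tolist() if s>0 else "")
i2,t=snap("top","t16"); print(bot.get_state()["ee_pos"])
for l in ("brayer","oil_stone","ink_jar","gouge_a"): print(l,[(d["point"],d["confidence"]) for d in bot.spot_in("top",l)][:3])
E
```

```text
[([0.5236, -0.32, 0.0387], 0.96), ([0.5107, -0.2612, 0.0441], 0.71)]
-0.029 [ 0.5524 -0.3152] [ 0.524  -0.3209] [[298.0, 79.0], [300.0, 149.0], [300.0, 170.0]]
85 298 
106 298 
124 299 
165 299 
0.029 [ 0.541  -0.2583] [ 0.5126 -0.264 ] [[347.0, 79.0], [346.0, 149.0], [345.0, 170.0]]
85 347 [[153, 129, 103], [158, 131, 106], [169, 140, 113], [125, 93, 65], [143, 100, 60], [159, 111, 68], [159, 109, 66], [136, 94, 56], [99, 77, 58], [145, 118, 95], [121, 99, 81], [153, 128, 100], [156, 128, 103]]
106 346 [[132, 85, 56], [146, 94, 61], [151, 99, 65], [119, 80, 51], [148, 101, 62], [166, 115, 69], [169, 116, 70], [153, 104, 63], [132, 89, 55], [231, 162, 103], [248, 192, 127], [228, 156, 101], [149, 98, 64]]
124 346 [[179, 118, 78], [195, 129, 85], [185, 123, 78], [134, 88, 57], [138, 94, 57], [169, 118, 73], [171, 120, 72], [159, 109, 63], [133, 91, 56], [254, 225, 154], [207, 137, 90], [254, 222, 150], [197, 130, 83]]
166 345 [[65, 41, 29], [63, 40, 28], [65, 43, 30], [63, 42, 29], [62, 40, 28], [57, 38, 26], [254, 254, 253], [65, 40, 28], [63, 40, 28], [61, 41, 27], [70, 44, 30], [68, 44, 31], [67, 43, 29]]
[ 0.59212382 -0.27674018  0.2462452 ]
brayer [([0.6704, 0.0305, 0.0651], 0.8), ([0.5101, -0.2584, 0.039], 0.71)]
oil_stone [([0.4873, 0.3845, 0.0341], 0.78)]
ink_jar [([0.5977, 0.2074, 0.0618], 0.64)]
gouge_a [([0.5204, -0.3235, 0.0402], 0.58), ([0.5098, -0.261, 0.0393], 0.55)]
```

```bash
python3 -c "
from bench import bot
print(bot.finish_job())"
```

```text
the job is handed in; nothing more can be done
None
```

I handed the job in at about 44 s. The roller is on its rest, the stone lies flat in its recess, both gouges are in the rack with edges towards the guard, and the jar is where it was; the final camera checks agreed, but no verdict came back.

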